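# Unload the sloped dish stack and pile its spacers

### The arm

A 7-joint arm with a two-finger parallel gripper is mounted at the origin on a cart in front of the work surface, level with it; the furniture and walls round the work are solid. World frame = base frame: x ahead of the robot, y to its left, z up, the work surface at z = 0. Lengths are in m, angles in rad, forces in N, time in s.
With the tool pointing down it reaches from about 0.425 to 0.875 m from the base axis. Payload 4.7 kg.
Tool frame: the origin (TCP) lies on the mounting face of the last link; the fingertips stand 182 mm ahead of it and the grasp point (between the pads) lies 164 mm ahead of it; z points along the fingers, y is the direction in which the jaws open and shut (so a half turn about z gives the same grasp; the last joint's range is limited). The gripper opens to 87 mm and grips with 3 to 60 N. Pads are 19 mm wide; open, the fingers measure 117 mm over their backs; the gripper's body (75 mm by 190 mm) begins 51 mm behind the grasp point.
Start: joints at [1.133, 0.321, -0.07, 1.45, 0.023, 1.371, -0.057], TCP at [0.284, -0.585, 0.405] pointing down, gripper open.
Joint ranges: [-2.86, 2.86], [-0.3, 2.09], [-1.38, 1.24], [0.06, 2.45], [-1.56, 4.7], [0.09, 2.05], [-2.69, 2.69]. Speed limits (rad/s): [2.57, 2.57, 3.14, 3.14, 3.14, 3.14, 3.14].

### API

Orientations are given as a rotation vector (axis times angle).
In Python, from bench import ctrl gives the robot as it stands. The module is installed in compiled form; this text tells all that it offers.
- The arm moves only by the tool play_rows, never from a script. Its argument "targets" is text: rows parted by semicolons, each of 7 numbers parted by spaces: the shift along the tool's x, y, z in cm, then the turn, a rotation vector about the tool's x, y, z in rad, then the opening, from -1 (shut) to 1 (fully open). In form: x y z ax ay az grip; .... A call has 1 to 20 rows; each row shifts and turns the pose as measured when the row begins, along the tool's axes as they then stand; what a row does not reach is not made up. A row lasts 1/8 s, in which the tool goes at most 62.5 mm and 10.7 degrees, less where a joint would pass 70% of its speed; a pose out of reach is approached as far as the arm can. A call is refused whole if a number of a shift passes 6.25 or a number of a turn 0.188, either way. A call with a gripper value outside its range is refused whole. The fingers move at their own pace and stop on an object; "newtons" is the grip in N (left out, the last holds). Time passes only in rows, so rows that do not move let the fingers close. It gives the time, the measured TCP pose, the force and the opening at its end, in the units of the state.
- ctrl.get_state(): the state, without advancing time (a new reading comes with each control period).
- ctrl.get_image(name): name is "side" or "top" or "wrist"; returns a dict with "pixels" (400x640x3 uint8, blue, green, red), "depth" (400x640 float32, m along the optical axis (not along the pixel's ray), 0 where there is no reading), "intrinsics" (3x3 intrinsics, pixels), "k1" (the pictures are not rectified: a ray, as slopes to the right and down, at radius r is drawn at 1 + k1 r^2 times it, then the intrinsics apply), "R" (3x3) and "t" (3): a world point X has camera coordinates R X + t. Camera axes: x right, y down, z forward; pixel columns grow to the right and rows downward; lengths in m; the calibration is good to about 2 mm. A picture is of the moment at which its call begins.
- ctrl.close_job(): hands the job in, once; it reports no verdict.
The state is a dict: "time": time; "joint_positions": joint angles; "qd": joint speeds; "joint_torque": joint torques, N m; "position": TCP position; "tool_rot": TCP orientation; "ft_force": force on the tool from outside, world axes, zero at the start; "torque": the same for the moment, N m; "grip_width": opening from 0.0 (shut) to 1.0 (fully open).
Only numpy, scipy, OpenCV 4.12 (cv2) and the standard library are available. Lean on these libraries where they do the work, as an engineer would, in place of code of your own. Each camera call takes 0.05 s, during which the arm holds its last target.

### The job

Unload the stack on the sloped draining stand from the top down, one piece at a time: pile the two orange spacer plates flat on the riser's platform, one on the other, both squared up and touching its two steel stops, and set the two glass dishes right way up, flat and side by side on the floor of the enamel tray. Set every piece down gently, never let one drop, and leave the other bench things where they are.

Things in the scene. Friction and masses are not known exactly. Their poses are not given: they have to be found in the camera images.
- stand: Fixed grey and aluminium draining stand, base 125 x 92 mm. Origin: centre of the underside, on the bench; x points to its high side, z up. Its deck, 98 mm long and 54 mm wide (y), slopes at 30 degrees, rising toward +x. The stack on it, top down: spacer_1, dish_1, spacer_2, dish_2, all parallel to the deck, centred in y to 1 mm, overhanging the narrow deck by 5 to 8 mm on both y sides.
- stand_deck (a point): Point on the stand's deck (z up) beneath the middle of the stack, 51 mm above the bench. Two steel stops (8 mm thick, 32 mm apart along y, 50 mm long) stand square to the deck at its low edge, 32 mm down the slope from here; the stack leans on them.
- spacer_1_c (a point): Centre of the upper spacer plate: rigid orange plastic, 64 mm (its x, up the slope at the start) x 70 mm (its y, across the slope) x 8 mm (its z), 60 g nominal. It overhangs the dish below by 3 mm on each y side, so fingers closing along y hold the spacer alone. Its z is square to the slope (tilted 30 degrees) until it is laid flat.
- spacer_2_c (a point): Centre of the lower spacer plate, same as the upper one; lies between the two dishes.
- dish_1_c (a point): Centre (half-way up) of the upper glass dish: clear, round, 64 mm across, 12 mm high, about 30 g; z is its axis, pointing out of its open side (which faces up in the stack). It lies on spacer_2, which sticks out 3 mm beyond it on the y sides: only the 12 mm above that plate are free for fingertips.
- dish_2_c (a point): Centre of the lower glass dish, same as the other; lies directly on the deck of the stand.
- riser: Fixed riser: blue base 105 x 95 mm and a sleeve carrying a platform 82 mm (x) x 56 mm (y) x 6 mm that slides up and down and stays at the height it was left (friction; 7 to 11 N downward pushes it lower). Its height is not reported: its top is 56 to 86 mm above the bench and must be felt or seen. Origin: centre of the underside of the base, on the bench; z up.
- riser_home (a point): Point on the bench plane straight below the centre of a spacer that is home (axes as the riser's, z up). Two steel stops (8 mm thick, 32 mm apart along y, rising 32 mm above the platform's top) stand at the +x edge, their faces 32 mm from here; a home spacer has one 70 mm side touching both, centred sideways. It overhangs the platform by 7 mm on both y sides, room for fingers.
- tray: Fixed white enamel tray with a dark blue rim, 237 mm (x) x 287 mm (y), walls 34 mm high. Origin: centre of the underside, on the bench; z up. Its floor lies 2 mm above the bench and is 196 x 244 mm. Holds both dishes side by side with room to spare, for example at x = -45 and +45 mm.
- timer: White lab timer, 62 x 62 x 19 mm, origin under its centre. Bystander.
- small_beaker: Small glass beaker, 58 mm across, 68 mm high, origin under its centre. Bystander.
- stopper: Black rubber stopper, 28 mm across, 31 mm high, origin under its centre. Bystander.
- tweezers: Steel tweezers lying along y, 126 mm long, 8 mm high. Bystander.
- wash_bottle: White wash bottle with a red cap and spout, 198 mm high, origin under its centre. Bystander.

How it is judged:
By the outcome, as a careful person would: the job done as asked, in the order asked, and still so for the second after the job is handed in, with the robot touching nothing.
It also fails if it takes over 72 s, if anything falls off the work surface, if the arm or the gripper's body presses on something with over 40 N, if the wrist force passes 120 N, or if a joint passes its speed limit or range.

## Working session

There is one attempt and no reset: what is moved stays moved. The work goes in short steps, Python scripts to look and compute and a tool call to move; the robot and the scene stay as the last step left them, time stands still between calls to the robot, and variables do not carry over. Pictures are saved under pics/ and viewed, and the job is handed in when it is done.

Besides the shell and the picture viewer there is one more tool, called as name(argument=value, ...), one argument or row to a line, values as JSON. play_rows: Moves the arm, as the interface text tells. Its arguments: {"type":"object","properties":{"targets":{"type":"string"},"newtons":{"type":"number"}},"required":["targets"]}

```bash
mkdir -p pics; cat > h.py <<'E'
import numpy as np, cv2
from bench import ctrl
from scipy.spatial.transform import Rotation as R
def grab(n,tag):
    im=ctrl.get_image(n); np.savez(f'pics/{tag}.npz',**{k:np.asarray(v) for k,v in im.items()}); cv2.imwrite(f'pics/{tag}.png',im['pixels']); return im
def load(tag): return dict(np.load(f'pics/{tag}.npz'))
def world(im,u,v,depth=None,z=None):
    K=im['intrinsics'];k1=float(im['k1']);x=(u-K[0,2])/K[0,0];y=(v-K[1,2])/K[1,1]
    a,b=x,y
    for _ in range(20):
        s=1+k1*(a*a+b*b);a,b=x/s,y/s
    Rm=im['R'];t=im['t'];d=np.array([a,b,1.]);c=-Rm.T@t;w=Rm.T@d
    if z is not None: return c+w*(z-c[2])/w[2]
    if depth is None: depth=im['depth'][int(round(v)),int(round(u))]
    return c+w*depth
def proj(im,X):
    p=im['R']@np.asarray(X)+im['t'];a,b=p[:2]/p[2];s=1+float(im['k1'])*(a*a+b*b);K=im['intrinsics']
    return np.array([K[0,0]*a*s+K[0,2],K[1,1]*b*s+K[1,2]])
def crop(tag,u0,v0,u1,v1,f,out):
    im=cv2.imread(f'pics/{tag}.png')[v0:v1,u0:u1];cv2.imwrite(f'pics/{out}.png',cv2.resize(im,None,fx=f,fy=f,interpolation=cv2.INTER_CUBIC))
E
python3 - <<'E'
from h import *
print(ctrl.get_state())
for n in['side','top','wrist']:
    im=grab(n,n+'0');print(n,im['intrinsics'].tolist(),im['k1'],(-im['R'].T@im['t']).round(3),im['R'].round(3).tolist())
E
```

```text
{'time': 0.0, 'joint_positions': array([ 1.13310472,  0.32181086, -0.07006651,  1.45166682,  0.02259329,
        1.37075257, -0.05691309]), 'qd': array([-6.73688675e-04, -5.19349211e-05, -1.69599316e-03, -2.48833529e-04,
       -1.96590642e-04, -2.12380292e-03,  2.24411227e-04]), 'joint_torque': array([-2.51755080e-05, -4.91289496e+01, -4.03907290e-01, -3.12527633e+01,
       -6.38609659e-02,  4.36439062e-02,  1.91382642e-04]), 'position': array([ 0.2836529 , -0.58462338,  0.40367302]), 'tool_rot': array([-3.06004213e+00, -7.03251522e-01,  7.95280945e-04]), 'ft_force': array([-0.756699  ,  0.03548188,  0.30669902]), 'torque': array([-0.01088828,  0.0091992 ,  0.03578906]), 'grip_width': 1.0003768259541461}
side [[409.53493309811205, 0.0, 316.615253839161], [0.0, 409.53493309811205, 199.19679140237173], [0.0, 0.0, 1.0]] -0.027260518509705883 [0.304 0.718 0.593] [[-0.933, -0.36, 0.005], [-0.195, 0.494, -0.847], [0.302, -0.792, -0.531]]
top [[458.9405750949064, 0.0, 314.4401740186733], [0.0, 458.9405750949064, 198.8812241895791], [0.0, 0.0, 1.0]] -0.10066674026279344 [ 0.488 -0.016  1.291] [[0.024, -1.0, -0.009], [-0.996, -0.023, -0.086], [0.086, 0.011, -0.996]]
wrist [[287.45550664004446, 0.0, 320.82416501724236], [0.0, 287.45550664004446, 197.99035612369656], [0.0, 0.0, 1.0]] -0.04632858193713006 [ 0.349 -0.552  0.384] [[0.436, -0.9, -0.002], [-0.866, -0.421, 0.27], [-0.244, -0.116, -0.963]]
```

View pics/top0.png

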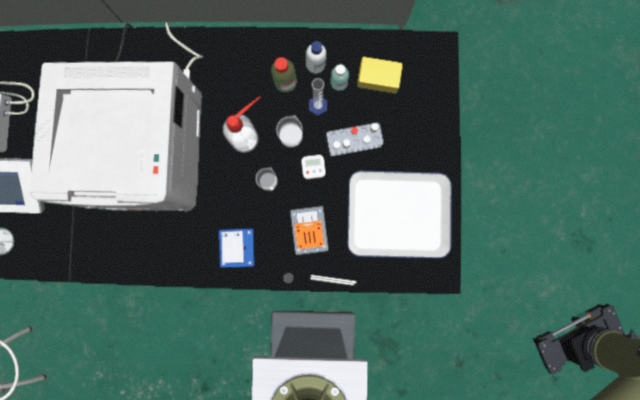

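View pics/side0.png

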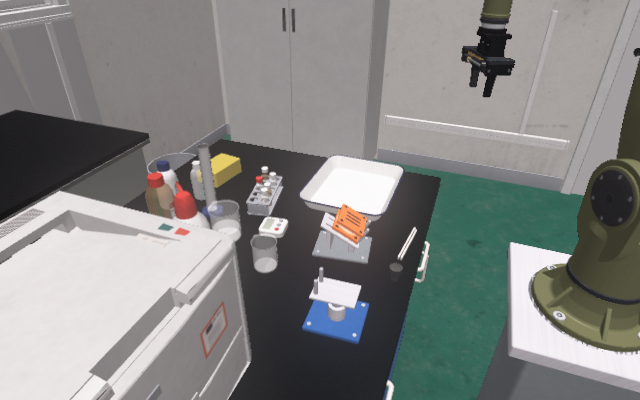

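View pics/wrist0.png

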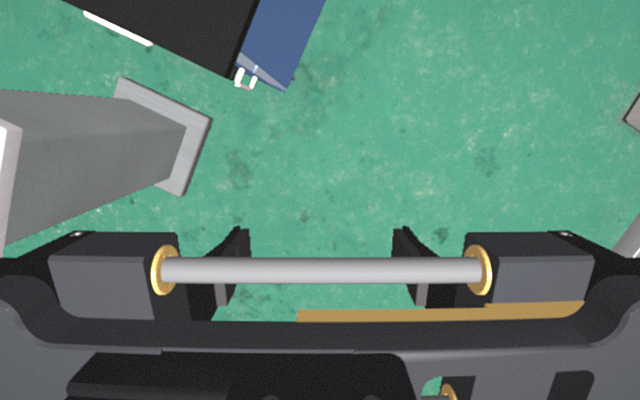

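```bash
python3 - <<'E'
from h import *
crop('top0',205,190,345,295,5,'c1')
crop('side0',290,180,430,350,4.5,'c2')
crop('side0',300,190,385,270,7,'c3')
im=load('top0')
print(im['depth'][225:236:5,300:325:5])
E
```

```text
[[1.2096761 1.2001573 1.1902202 1.189117  1.1919404]
 [1.2001292 1.1922174 1.1951563 1.1951014 1.1918278]
 [1.2023855 1.1972748 1.2036154 1.203028  1.2046478]]
```

View pics/c1.png

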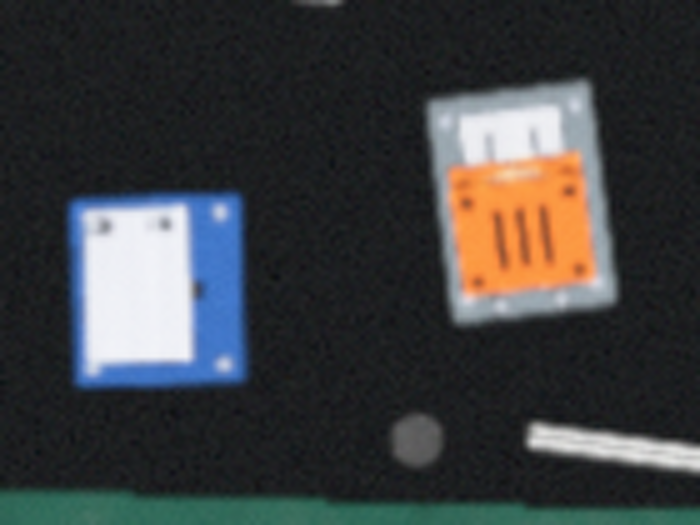

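View pics/c2.png

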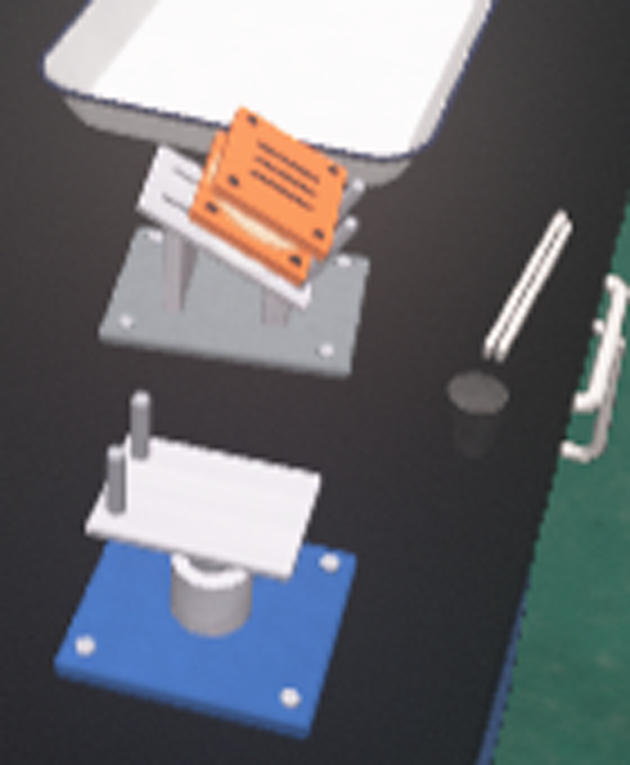

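View pics/c3.png

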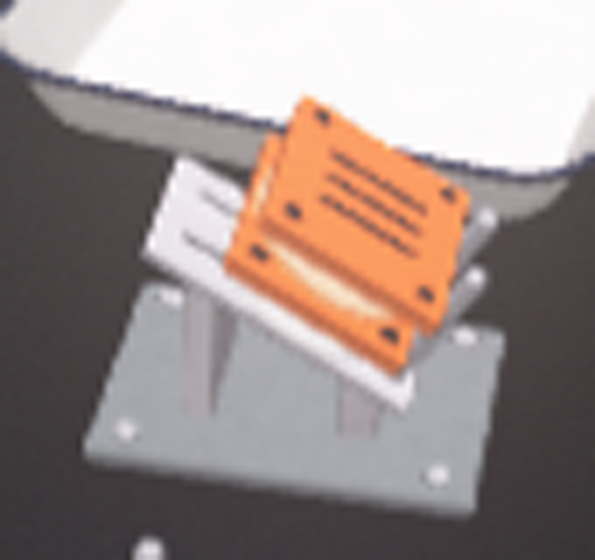

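```bash
python3 - <<'E'
from h import *
im=load('top0')
def W(l,z):
    P=np.array([world(im,u/5+205-.4,v/5+190-.4,z=z) for u,v in l]);return P
def rep(n,P):
    print(n,'c',P.mean(0).round(4),'ang',[float(np.degrees(np.arctan2(*(P[(i+1)%4]-P[i])[1::-1])).round(2)) for i in range(4)],[float(np.linalg.norm(P[(i+1)%4]-P[i]).round(4)) for i in range(4)])
rep('stand',W([(428,100),(590,80),(618,300),(455,325)],.008))
rep('riser',W([(68,198),(242,193),(246,382),(75,388)],.008))
rep('plat',W([(83,208),(188,205),(193,360),(82,365)],.07))
for n,(u,v) in dict(standbase=(440,200),sb2=(600,200),riserbase=(225,300),plat=(140,290),bench=(350,300)).items():
    print(n,world(im,u/5+205,v/5+190))
s=load('side0')
for n,(u,v) in dict(plat=(210,500),plat2=(260,520),rb=(120,600),rb2=(250,680),standb=(200,340),bench=(400,600)).items():
    print(n,world(s,u/4.5+290,v/4.5+180))
# tray rim
t=[world(im,u,v,z=.034) for u,v in[(349,173),(451,173),(449,257),(350,255)]];print(np.round(t,3))
E
```

```text
stand c [0.5113 0.0108 0.008 ] ang [-81.61, -171.47, 100.08, 8.41] [0.0915, 0.1237, 0.0918, 0.1264]
riser c [0.4565 0.2138 0.008 ] ang [-86.88, -176.92, 93.67, 4.27] [0.0983, 0.1053, 0.0961, 0.1062]
plat c [0.4607 0.2141 0.07  ] ang [-86.87, -176.19, 94.23, 1.75] [0.0565, 0.0823, 0.0595, 0.0834]
standbase [0.50964774 0.05580722 0.0085247 ]
sb2 [ 0.5116922  -0.03340532  0.0130141 ]
riserbase [0.45109064 0.17350753 0.01457629]
plat [0.45669977 0.21121541 0.06852383]
bench [ 0.45246698  0.10553856 -0.00272971]
plat [0.45868985 0.21007763 0.06837354]
plat2 [0.43593523 0.21726196 0.07253258]
rb [0.49140117 0.22333469 0.01206314]
rb2 [0.42922256 0.24213435 0.01082694]
standb [0.51499895 0.05368965 0.01129272]
bench [ 0.38564827  0.16915279 -0.00117853]
[[ 0.67  -0.096  0.034]
 [ 0.677 -0.38   0.034]
 [ 0.445 -0.375  0.034]
 [ 0.445 -0.103  0.034]]
```

```bash
cat >> h.py <<'E'
def cur():
    s=ctrl.get_state();return np.array(s['position']),R.from_rotvec(s['tool_rot']),s
def toolR(yaw,tilt=0):
    c,s=np.cos(np.radians(yaw)),np.sin(np.radians(yaw));C,S=np.cos(np.radians(tilt)),np.sin(np.radians(tilt))
    z=np.array([c*S,s*S,-C]);x=np.array([c*C,s*C,S]);return R.from_matrix(np.c_[x,np.cross(z,x),z])
def plan(P,Rt,n=None,frm=None,vmax=5.5,wmax=.16):
    "constant-twist rows from the current pose (or frm) to TCP pose"
    from scipy.linalg import logm,expm
    p,r,s=cur()
    if frm is not None:p,r=frm
    A=np.eye(4);A[:3,:3]=r.as_matrix();A[:3,3]=p
    B=np.eye(4);B[:3,:3]=Rt.as_matrix();B[:3,3]=P
    rel=np.linalg.inv(A)@B
    if n is None:n=max(1,int(np.ceil(max(np.abs(rel[:3,3]).max()*100/vmax,np.abs(R.from_matrix(rel[:3,:3]).as_rotvec()).max()/wmax))))
    X=np.real(logm(rel))/n;E=expm(X)
    print(n,'x  shift cm',(E[:3,3]*100).round(2),'turn',R.from_matrix(E[:3,:3]).as_rotvec().round(3),'total cm',(rel[:3,3]*100).round(2))
    return n
def pose():
    p,r,s=cur();m=r.as_matrix();print('t',round(s['time'],2),'p',p.round(4),'z',m[:,2].round(3),'x',m[:,0].round(3),'g',round(s['grip_width'],3),'F',np.round(s['ft_force'],1),'grasp',(p+.164*m[:,2]).round(4))
E
python3 - <<'E'
from h import *
pose()
plan(np.array([.41,.21,.38]),toolR(3.5))
E
```

```text
t 0.15 p [ 0.2837 -0.5847  0.4039] z [-0.001  0.001 -1.   ] x [ 0.9    0.437 -0.   ] g 0.998 F [-0.3 -1.1  0.2] grasp [ 0.2835 -0.5845  0.2399]
12 x  shift cm [ 2.82 -6.13  0.2 ] turn [-0.     0.     0.033] total cm [ 46.06 -65.97   2.48]
```

```bash
python3 - <<'E'
from h import *
w=(np.array([.5,-.2,.39]),toolR(10))
plan(*w,vmax=5.2)
plan(np.array([.42,.21,.38]),toolR(3.5),frm=w,vmax=5.2)
E
```

```text
7 x  shift cm [ 4.73 -4.2   0.2 ] turn [-0.    0.    0.04] total cm [ 36.26 -25.16   1.42]
9 x  shift cm [-0.32 -4.63  0.11] turn [0.    0.    0.013] total cm [ -0.76 -41.77   1.  ]
```

play_rows(
  targets="4.73 -4.2 0.2 0 0 0.04 1;4.73 -4.2 0.2 0 0 0.04 1;4.73 -4.2 0.2 0 0 0.04 1;4.73 -4.2 0.2 0 0 0.04 1;4.73 -4.2 0.2 0 0 0.04 1;4.73 -4.2 0.2 0 0 0.04 1;4.73 -4.2 0.2 0 0 0.04 1;-0.32 -4.63 0.11 0 0 0.013 1;-0.32 -4.63 0.11 0 0 0.013 1;-0.32 -4.63 0.11 0 0 0.013 1;-0.32 -4.63 0.11 0 0 0.013 1;-0.32 -4.63 0.11 0 0 0.013 1;-0.32 -4.63 0.11 0 0 0.013 1;-0.32 -4.63 0.11 0 0 0.013 1;-0.32 -4.63 0.11 0 0 0.013 1;-0.32 -4.63 0.11 0 0 0.013 1",
)

```text
time: 2.15
position: [0.4248, 0.2201, 0.3763]
tool_rot: [-3.141, -0.052, 0.003]
ft_force: [1.1, -0.5, 0.3]
grip_width: 1.003
```

```bash
python3 - <<'E'
from h import *
pose(); grab('wrist','w1'); pose()
E
```

```text
t 2.15 p [0.4248 0.2201 0.3763] z [-0.002  0.    -1.   ] x [ 0.999  0.033 -0.002] g 1.003 F [ 1.1 -0.5  0.3] grasp [0.4245 0.2202 0.2123]
t 2.2 p [0.4227 0.2268 0.3767] z [-0.002  0.006 -1.   ] x [ 0.999  0.041 -0.002] g 1.0 F [-1.7  5.2  1.3] grasp [0.4224 0.2277 0.2127]
```

View pics/w1.png

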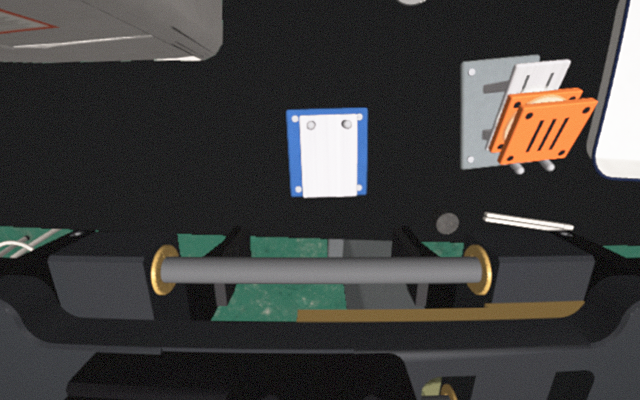

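```bash
python3 - <<'E'
from h import *
crop('w1',280,100,380,205,6,'c4')
crop('w1',450,45,610,185,4.5,'c5')
E
```

```text
(no output)
```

View pics/c4.png

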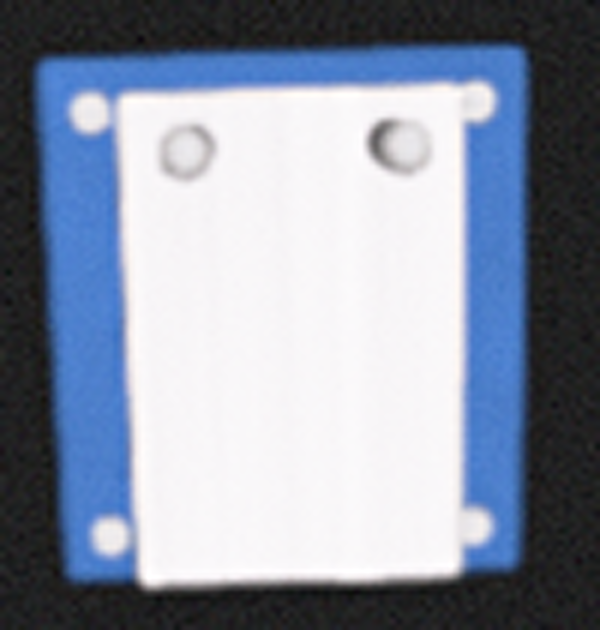

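View pics/c5.png

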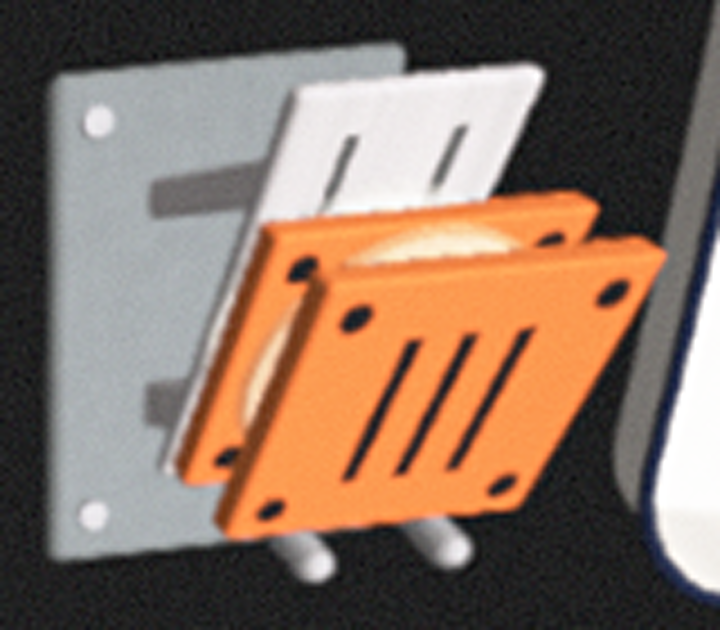

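```bash
cat > fit.py <<'E'
from h import *
from scipy.optimize import least_squares
im=load('w1')
o=lambda c,f,u,v:np.array([[(a+.5)/f-.5+u,(b+.5)/f-.5+v] for a,b in c])
base=o([(38,60),(527,45),(521,570),(68,582)],6,280,100)
plat=o([(118,92),(463,87),(463,577),(137,587)],6,280,100)
st=o([(190,152),(405,147)],6,280,100)
S=np.array([(1,1),(1,-1),(-1,-1),(-1,1)])
def rz(a):return np.array([[np.cos(a),-np.sin(a)],[np.sin(a),np.cos(a)]])
def pr(p):
    x,y,a,h,px,sx,hb=p
    f=lambda xy,z:np.array([proj(im,np.r_[rz(a)@q+[x,y],z]) for q in xy])
    return f(S*[.0525,.0475],hb),f(S*[.041,.028]+[px,0],h),f(np.array([(sx,.016),(sx,-.016)]),h+.032)
def res(p):
    b,q,s=pr(p);return np.r_[(b-base).ravel(),(q-plat).ravel(),(s-st).ravel()]
r=least_squares(res,[.456,.214,.06,.07,0,.037,.01])
print('x y yaw h px sx hb',r.x.round(4),np.degrees(r.x[2]));print(np.abs(r.fun).max(),r.fun.round(2))
J=np.linalg.inv(r.jac.T@r.jac);print('sd',(np.sqrt(np.diag(J))*.4).round(4))
for u,v in[(295,450),(70,300),(300,300)]:
    uu,vv=u/6+280,v/6+100;print(world(im,uu,vv))
E
python3 fit.py
```

```text
x y yaw h px sx hb [0.4551 0.2131 0.06   0.068  0.004  0.0364 0.0079] 3.435220287631531
0.6193280018712244 [-0.07 -0.05  0.15  0.19 -0.07 -0.05 -0.19 -0.09 -0.18  0.52  0.27 -0.23
 -0.16 -0.04  0.34 -0.31 -0.62  0.1   0.51 -0.08]
sd [0.0003 0.0001 0.0025 0.0011 0.0004 0.0004 0.0012]
[0.44136747 0.21247062 0.07129435]
[0.45846624 0.25614248 0.01232674]
[0.46636366 0.21265131 0.07102311]
```

```bash
python3 - <<'E'
from h import *
im=load('top0');c=world(im,521.75/5+205-.4,224/5+190-.4,z=.0856);print(c)
Rt=toolR(8.5,30);z=Rt.as_matrix()[:,2]
g=c-z*.12; T=g-.164*z-.02*Rt.as_matrix()[:,0]; print(T,np.hypot(*T[:2]))
pose();plan(T,Rt,vmax=4)
T2=np.array([.45,.05,.36]);plan(T2,toolR(6,10),vmax=4); plan(T,Rt,frm=(T2,toolR(6,10)),vmax=4)
E
```

```text
[0.49784085 0.00936822 0.0856    ]
[ 0.34027034 -0.01418085  0.32155121] 0.34056570535813313
t 2.2 p [0.4227 0.2268 0.3767] z [-0.002  0.006 -1.   ] x [ 0.999  0.041 -0.002] g 1.0 F [-1.7  5.2  1.3] grasp [0.4224 0.2277 0.2127]
6 x  shift cm [-1.89  3.9   0.5 ] turn [ 0.004  0.087 -0.018] total cm [-9.21 23.77  5.39]
5 x  shift cm [0.29 3.57 0.34] turn [-0.     0.035 -0.013] total cm [ 2.01 17.78  1.56]
4 x  shift cm [-3.09  1.26  0.04] turn [ 0.004  0.087 -0.01 ] total cm [-12.08   5.24   1.77]
```

```bash
python3 - <<'E'
from h import *
c=np.array([.4978,.0094,.0856])
Rt=toolR(8.5,30);M=Rt.as_matrix();z=M[:,2]
T=c-z*(.07+.164)-.02*M[:,0]; print(T,np.hypot(*T[:2]))
T2=np.array([.44,.06,.34]);plan(T2,toolR(5,8),vmax=4); plan(T,Rt,frm=(T2,toolR(5,8)),vmax=4)
E
```

```text
[ 0.36495489 -0.01045384  0.27824994] 0.36510457683325415
5 x  shift cm [0.11 3.35 0.73] turn [-0.001  0.028 -0.009] total cm [ 1.05 16.75  3.57]
3 x  shift cm [-3.2   2.07  1.26] turn [ 0.007  0.128 -0.019] total cm [-8.87  6.36  4.99]
```

play_rows(
  targets="0.11 3.35 0.73 0 0.028 -0.009 1;0.11 3.35 0.73 0 0.028 -0.009 1;0.11 3.35 0.73 0 0.028 -0.009 1;0.11 3.35 0.73 0 0.028 -0.009 1;0.11 3.35 0.73 0 0.028 -0.009 1;-3.2 2.07 1.26 0.007 0.128 -0.019 1;-3.2 2.07 1.26 0.007 0.128 -0.019 1;-3.2 2.07 1.26 0.007 0.128 -0.019 1;0 0 0 0 0 0 1",
)

```text
time: 3.32
position: [0.3882, -0.0113, 0.2729]
tool_rot: [-3.008, -0.216, -0.732]
ft_force: [-0.2, 0.1, 0.1]
grip_width: 1.0
```

```bash
python3 - <<'E'
from h import *
pose(); grab('wrist','w2'); pose();print(ctrl.get_state()['joint_positions'])
crop('w2',200,60,450,260,3.2,'c6')
E
```

```text
t 3.33 p [ 0.3882 -0.0113  0.2729] z [ 0.454  0.07  -0.888] x [0.879 0.126 0.459] g 1.0 F [-0.2  0.1  0.1] grasp [4.627e-01 2.000e-04 1.272e-01]
t 3.38 p [ 0.3901 -0.0102  0.2754] z [ 0.458  0.07  -0.886] x [0.877 0.128 0.463] g 1.002 F [-0.3  0.4  1. ] grasp [0.4652 0.0012 0.1301]
[ 0.18277804 -0.30067973 -0.16901064  2.39075525 -0.22724687  0.58153802
 -1.2555428 ]
```

View pics/c6.png

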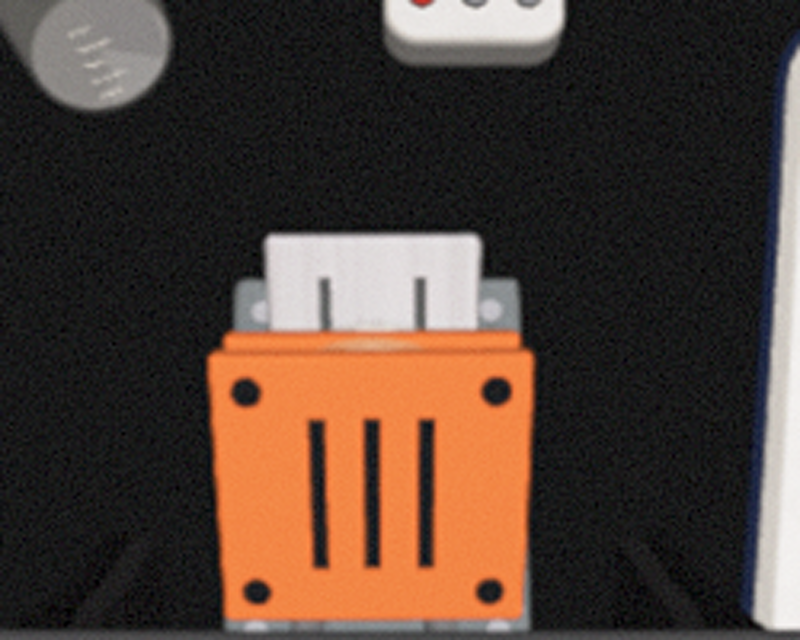

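```bash
cat > fit2.py <<'E'
from h import *
from scipy.optimize import least_squares
im=load('w2')
f=3.2
ob=np.array([[(a+.5)/f-.5+200,(b+.5)/f-.5+60] for a,b in [(209,352),(535,352),(527,620),(224,620),(265,235),(481,235)]])
S=np.array([(1,1),(1,-1),(-1,-1),(-1,1)])
def pr(p):
    # p: spacer top-face centre, yaw, deck far-edge distance
    x,y,z,a,d=p;M=toolR(np.degrees(a),30).as_matrix();ex=M[:,0];ey=-M[:,1];n=-M[:,2];c=np.array([x,y,z])
    P=[c+ex*.032*s+ey*.035*t for s,t in S]+[c-n*.040+ex*d+ey*.027*t for t in(1,-1)]
    return np.array([proj(im,q) for q in P])
r=least_squares(lambda p:(pr(p)-ob).ravel(),[.498,.009,.0856,.15,.06])
print(r.x.round(4),np.degrees(r.x[3]),r.fun.round(2))
J=np.linalg.inv(r.jac.T@r.jac);print('sd',(np.sqrt(np.diag(J))*.4).round(4))
M=toolR(np.degrees(r.x[3]),30).as_matrix();n=-M[:,2]
print('deck pt',r.x[:3]-n*.040)
for u,v in[(280,450),(400,590),(450,400)]:print(world(im,u/f+200,v/f+60))
E
python3 fit2.py
```

```text
[0.4908 0.0079 0.0857 0.1482 0.0525] 8.491726626843128 [-0.58  0.35  0.48 -0.19 -0.94 -0.27  0.54  0.07 -0.13  0.21  0.67 -0.19]
sd [0.0002 0.0001 0.0006 0.0025 0.0003]
deck pt [0.51054852 0.01087119 0.05101627]
[0.49628177 0.02912591 0.09057702]
[ 0.47064393 -0.0013325   0.07467728]
[ 0.51150655 -0.00623229  0.09572184]
```

```bash
cat >> h.py <<'E'
D=np.array([.5105,.0109,.0510]);YS=8.5
RS=toolR(YS,30);MS=RS.as_matrix();N=-MS[:,2]
def stand(h,dx=0,dy=0): # TCP for grasp point at height h above deck
    return D+N*(h+.164)+MS[:,0]*dx-MS[:,1]*dy
def err(P,Rt):
    p,r,s=cur();print('to go: cm',(r.inv().apply(P-p)*100).round(2),'turn',(r.inv()*Rt).as_rotvec().round(4))
E
python3 - <<'E'
from h import *
pose()
plan(stand(.065),RS,n=3);err(stand(.045),RS)
E
```

```text
t 3.38 p [ 0.3901 -0.0102  0.2754] z [ 0.458  0.07  -0.886] x [0.877 0.128 0.463] g 1.002 F [-0.3  0.4  1. ] grasp [0.4652 0.0012 0.1301]
3 x  shift cm [-0.19 -0.1   0.89] turn [-0.     0.014 -0.001] total cm [-0.53 -0.3   2.67]
to go: cm [-0.44 -0.3   4.67] turn [-0.0015  0.042  -0.0033]
```

play_rows(
  targets="-0.19 -0.1 0.89 0 0.014 -0.001 1;-0.19 -0.1 0.89 0 0.014 -0.001 1;-0.19 -0.1 0.89 0 0.014 -0.001 1;0 0 0 0 0 0 1",
  newtons=12,
)

```text
time: 3.88
position: [0.4021, -0.0035, 0.255]
tool_rot: [-2.984, -0.23, -0.817]
ft_force: [0.2, -0.3, -0.2]
grip_width: 0.997
```

```bash
python3 - <<'E'
from h import *
pose();print(ctrl.get_state()['joint_positions'].round(3))
err(stand(.045),RS)
E
```

```text
t 3.88 p [ 0.4021 -0.0035  0.255 ] z [ 0.503  0.076 -0.861] x [0.851 0.132 0.509] g 0.997 F [ 0.2 -0.3 -0.2] grasp [0.4846 0.009  0.1139]
[ 0.167 -0.25  -0.177  2.412 -0.256  0.457 -1.233]
to go: cm [-0.75  0.18  2.23] turn [-0.0012 -0.0104  0.0049]
```

play_rows(
  targets="-0.5 0.12 0.3 0 -0.007 0.004 1;-0.25 0.06 0.6 0 -0.003 0.001 1;0 0 0.7 0 0 0 1;0 0 0.4 0 0 0 1;0 0 0 0 0 0 1",
)

```text
time: 4.5
position: [0.4075, -0.0045, 0.2347]
tool_rot: [-2.988, -0.223, -0.804]
ft_force: [-0.5, -0.6, -0.7]
grip_width: 1.002
```

```bash
python3 - <<'E'
from h import *
pose();print(ctrl.get_state()['joint_positions'].round(3))
err(stand(.045),RS)
grab('wrist','w3');grab('side','s3');crop('w3',160,150,480,330,2.5,'c7');crop('s3',260,150,420,290,5,'c8')
E
```

```text
t 4.5 p [ 0.4075 -0.0045  0.2347] z [ 0.496  0.075 -0.865] x [0.855 0.128 0.502] g 1.002 F [-0.5 -0.6 -0.7] grasp [0.4889 0.0078 0.0928]
[ 0.166 -0.194 -0.178  2.418 -0.258  0.404 -1.229]
to go: cm [-0.17 -0.01  0.21] turn [-0.0009 -0.0023  0.0004]
```

View pics/c7.png

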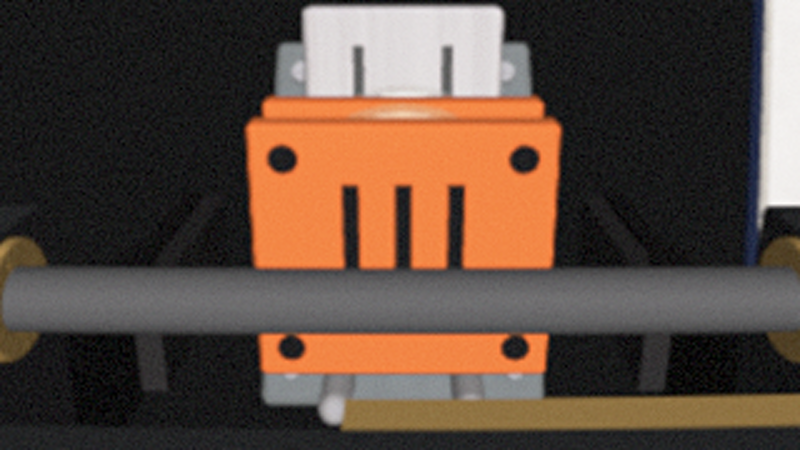

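View pics/c8.png

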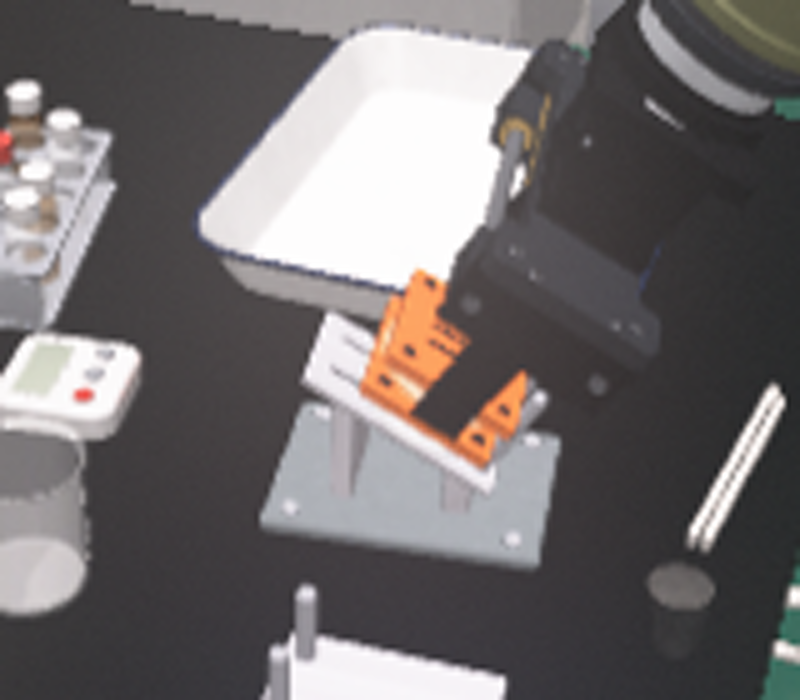

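play_rows(
  targets="-0.15 0 0.1 0 -0.002 0 1;0 0 0 0 0 0 0.5;0 0 0 0 0 0 0.5;0 0 0 0 0 0 0.5;0 0 0 0 0 0 0.4",
)

```text
time: 5.22
position: [0.4067, -0.0047, 0.2336]
tool_rot: [-2.989, -0.223, -0.803]
ft_force: [-0.2, 0.3, -0.8]
grip_width: 0.801
```

```bash
python3 - <<'E'
from h import *
pose()
err(stand(.045),RS)
E
```

```text
t 5.22 p [ 0.4067 -0.0047  0.2336] z [ 0.496  0.075 -0.865] x [0.856 0.129 0.501] g 0.801 F [-0.2  0.3 -0.8] grasp [0.488  0.0075 0.0917]
to go: cm [-0.04 -0.01  0.17] turn [-0.0005 -0.0015  0.0006]
```

```bash
cat >> h.py <<'E'
RH=np.array([.4555,.2131]);YR=3.43;RR=toolR(YR,0)
def riser(z,dx=0,dy=0): # TCP
    M=RR.as_matrix();return np.r_[RH,z]+M[:,0]*dx-M[:,1]*dy
E
python3 - <<'E'
from h import *
p,r,s=cur()
A=(p+[.008,.0,.06],toolR(8.5,24));B=(np.array([.44,.10,.31]),toolR(6,6));C=(riser(.285,-.010),RR)
plan(*A,n=4);plan(*B,frm=A,n=5);plan(*C,frm=B,n=4)
E
```

```text
4 x  shift cm [ 0.87  0.03 -1.24] turn [-0.    -0.027  0.   ] total cm [ 3.69  0.12 -4.8 ]
5 x  shift cm [ 0.84 -2.01 -0.09] turn [-0.002 -0.063  0.008] total cm [ 4.37 -9.98  0.15]
4 x  shift cm [ 0.34 -2.79  0.65] turn [-0.001 -0.026  0.011] total cm [  1.45 -11.13   2.67]
```

First the vertical lift (gentle), then the transfer, slow enough for the grip.

play_rows(
  targets="0.3 0 -0.5 0 0 0 0.2;0.6 0 -1.04 0 0 0 0.2;0.87 0.03 -1.24 0 -0.027 0 0.2;0.87 0.03 -1.24 0 -0.027 0 0.2;0.87 0.03 -1.24 0 -0.027 0 0.2;0.84 -2.01 -0.09 -0.002 -0.063 0.008 0.2;0.84 -2.01 -0.09 -0.002 -0.063 0.008 0.2;0.84 -2.01 -0.09 -0.002 -0.063 0.008 0.2;0.84 -2.01 -0.09 -0.002 -0.063 0.008 0.2;0.84 -2.01 -0.09 -0.002 -0.063 0.008 0.2;0.34 -2.79 0.3 0 -0.026 0.011 0.2;0.34 -2.79 0.3 0 -0.026 0.011 0.2;0 -1.5 0.2 0 -0.02 0.005 0.2;0 0 0 0 0 0 0.2",
)

```text
time: 6.98
position: [0.4398, 0.1762, 0.3214]
tool_rot: [-3.136, -0.114, -0.088]
ft_force: [-0.4, 0.1, -1.2]
grip_width: 0.802
```

```bash
python3 - <<'E'
from h import *
pose()
err(riser(.265,-.010),RR)
grab('wrist','w4');pose()
E
```

```text
t 6.97 p [0.4398 0.1762 0.3214] z [ 0.056  0.004 -0.998] x [0.996 0.073 0.056] g 0.802 F [-0.4  0.1 -1.2] grasp [0.449  0.1768 0.1577]
to go: cm [ 0.52 -3.58  5.68] turn [-0.0003 -0.0564  0.013 ]
t 7.03 p [0.44   0.1754 0.3215] z [ 0.057  0.004 -0.998] x [0.996 0.072 0.057] g 0.802 F [ 0.3 -0.6 -0.8] grasp [0.4493 0.176  0.1578]
```

View pics/w4.png

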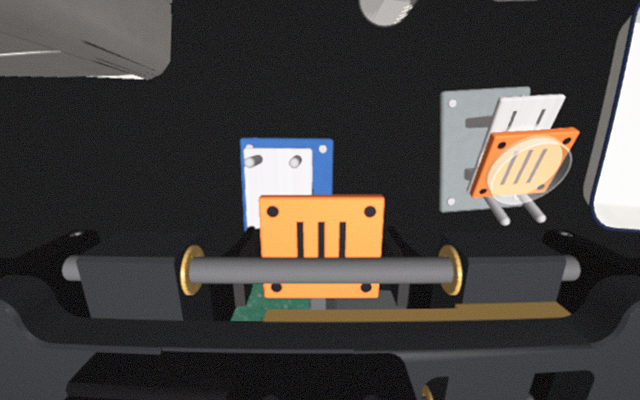

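play_rows(
  targets="0.3 -1.8 1.2 0 -0.02 0.006 0.2;0.2 -1.5 1.4 0 -0.02 0.004 0.2;0 -0.3 1.4 0 -0.015 0.003 0.2;0 0 1 0 0 0 0.2;0 0 0 0 0 0 0.2",
)

```text
time: 7.65
position: [0.4457, 0.2069, 0.2717]
tool_rot: [3.137, 0.079, 0.008]
ft_force: [0.3, -0.2, -1.2]
grip_width: 0.805
```

```bash
python3 - <<'E'
from h import *
pose()
err(riser(.247,-.010),RR)
E
```

```text
t 7.65 p [0.4457 0.2069 0.2717] z [ 0.006 -0.004 -1.   ] x [0.999 0.051 0.005] g 0.805 F [ 0.3 -0.2 -1.2] grasp [0.4466 0.2063 0.1077]
to go: cm [ 0.   -0.57  2.47] turn [ 0.0039 -0.0053 -0.0093]
```

play_rows(
  targets="0 -0.4 0.8 0.003 -0.004 -0.006 0.2;0 -0.17 0.8 0.001 -0.001 -0.003 0.2;0 0 0.3 0 0 0 0.2;0 0 0.1 0 0 0 0.2",
)

```text
time: 8.15
position: [0.4458, 0.2121, 0.2512]
tool_rot: [-3.14, -0.093, -0.003]
ft_force: [0.9, 0.1, -0.1]
grip_width: 0.802
```

```bash
python3 - <<'E'
from h import *
pose()
err(riser(.247,-.010),RR)
grab('side','s4');crop('s4',280,210,400,350,5,'c9')
E
```

```text
t 8.15 p [0.4458 0.2121 0.2512] z [ 0.002  0.    -1.   ] x [0.998 0.059 0.002] g 0.802 F [ 0.9  0.1 -0.1] grasp [0.4461 0.2122 0.0872]
to go: cm [-0.03 -0.04  0.42] turn [-0.0002 -0.0019 -0.0009]
```

View pics/c9.png

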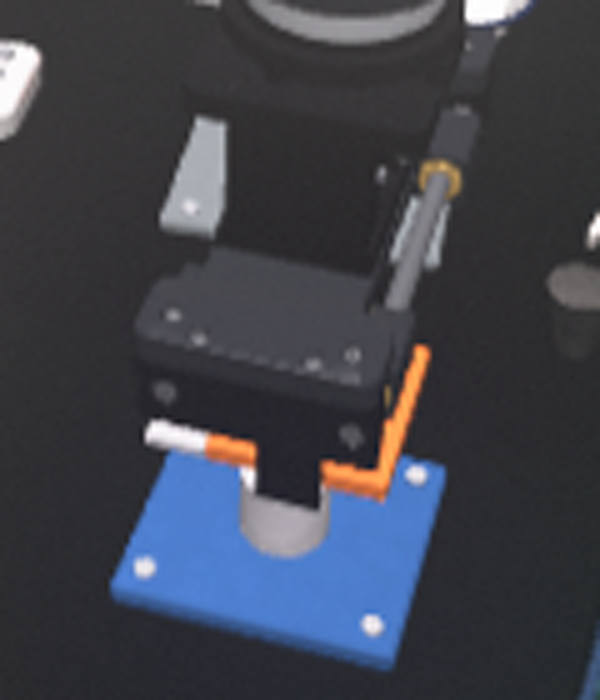

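Nearly down: the spacer sits just above the platform, gap of a few mm. Feel down in 0.5–1 mm steps.

play_rows(
  targets="0 0 0.12 0 0 0 0.2;0 0 0.08 0 0 0 0.2;0 0 0 0 0 0 0.2",
)

```text
time: 8.57
position: [0.4461, 0.2123, 0.2503]
tool_rot: [-3.14, -0.092, -0.004]
ft_force: [-0.7, -0.1, -0.7]
grip_width: 0.802
```

play_rows(
  targets="0 0 0.08 0 0 0 0.2;0 0 0 0 0 0 0.2",
)

```text
time: 8.82
position: [0.4461, 0.2124, 0.2501]
tool_rot: [3.14, 0.092, 0.005]
ft_force: [0.7, -0.3, -0.4]
grip_width: 0.8
```

play_rows(
  targets="0 0 0.08 0 0 0 0.2;0 0 0 0 0 0 0.2",
)

```text
time: 9.07
position: [0.4462, 0.2125, 0.2498]
tool_rot: [3.14, 0.092, 0.005]
ft_force: [-0.8, -0.1, -0.0]
grip_width: 0.806
```

play_rows(
  targets="0 0 0.15 0 0 0 0.2;0 0 0.12 0 0 0 0.2",
)

```text
time: 9.32
position: [0.4462, 0.2125, 0.2479]
tool_rot: [3.139, 0.092, 0.005]
ft_force: [-2.6, -1.5, 6.8]
grip_width: 0.802
```

play_rows(
  targets="0 0 0.12 0 0 0 0.2",
)

```text
time: 9.45
position: [0.4462, 0.2126, 0.2471]
tool_rot: [3.139, 0.092, 0.005]
ft_force: [-1.6, -0.6, 7.2]
grip_width: 0.804
```

play_rows(
  targets="0 0 0.12 0 0 0 0.2",
)

```text
time: 9.57
position: [0.4462, 0.2127, 0.2463]
tool_rot: [3.139, 0.092, 0.005]
ft_force: [-2.8, -2.2, 6.3]
grip_width: 0.8
```

play_rows(
  targets="0 0 0.12 0 0 0 0.2",
)

```text
time: 9.7
position: [0.4463, 0.2127, 0.2455]
tool_rot: [3.139, 0.092, 0.005]
ft_force: [-3.2, -1.1, 6.7]
grip_width: 0.802
```

play_rows(
  targets="0.1 0 -0.07 0 0 0 0.2",
)

```text
time: 9.82
position: [0.4472, 0.2128, 0.246]
tool_rot: [3.139, 0.092, 0.005]
ft_force: [0.3, -0.2, -1.2]
grip_width: 0.805
```

```bash
python3 - <<'E'
from h import *
pose()
err(riser(.2455,0),RR)
E
```

```text
t 9.82 p [0.4472 0.2128 0.246 ] z [ 0.003 -0.001 -1.   ] x [0.998 0.059 0.003] g 0.805 F [ 0.3 -0.2 -1.2] grasp [0.4477 0.2125 0.082 ]
to go: cm [0.83 0.02 0.06] turn [ 0.0016 -0.003  -0.0012]
```

Just off the platform (0.5 mm). Slide towards the stops while hovering, then settle against them.

play_rows(
  targets="0.25 0 0 0 -0.003 0 0.2;0.25 0 0 0 0 0 0.2;0.15 0 0 0 0 0 0.2",
)

```text
time: 10.2
position: [0.4538, 0.2131, 0.2455]
tool_rot: [3.139, 0.092, -0.003]
ft_force: [-3.4, -0.3, 4.1]
grip_width: 0.802
```

play_rows(
  targets="0.12 0 0 0 0 0 0.2",
)

```text
time: 10.32
position: [0.4549, 0.2133, 0.2455]
tool_rot: [3.139, 0.092, -0.004]
ft_force: [-2.0, -0.3, 2.2]
grip_width: 0.801
```

play_rows(
  targets="0.1 0 0 0 0 0 0.2",
)

```text
time: 10.45
position: [0.456, 0.2134, 0.2455]
tool_rot: [3.139, 0.092, -0.004]
ft_force: [-2.5, -0.1, 2.1]
grip_width: 0.8
```

```bash
python3 - <<'E'
from h import *
pose()
E
```

```text
t 10.45 p [0.456  0.2134 0.2455] z [-0.002 -0.002 -1.   ] x [ 0.998  0.059 -0.002] g 0.8 F [-2.5 -0.1  2.1] grasp [0.4556 0.2131 0.0815]
```

play_rows(
  targets="0.08 0 0 0 0 0 0.2",
)

```text
time: 10.58
position: [0.4568, 0.2135, 0.2455]
tool_rot: [3.139, 0.092, -0.004]
ft_force: [-1.7, -0.8, 2.3]
grip_width: 0.802
```

play_rows(
  targets="0.08 0 0 0 0 0 0.2",
)

```text
time: 10.7
position: [0.4574, 0.2136, 0.2455]
tool_rot: [3.138, 0.093, -0.005]
ft_force: [-3.9, -1.0, 4.5]
grip_width: 0.8
```

play_rows(
  targets="0.06 0 0 0 0 0 0.2",
)

```text
time: 10.82
position: [0.4577, 0.2137, 0.2455]
tool_rot: [3.138, 0.093, -0.007]
ft_force: [-4.5, -0.1, 4.9]
grip_width: 0.806
```

play_rows(
  targets="0.08 0 0 0 0 0 0.2",
)

```text
time: 10.95
position: [0.458, 0.2138, 0.2455]
tool_rot: [3.138, 0.093, -0.009]
ft_force: [-5.9, -1.6, 7.3]
grip_width: 0.802
```

```bash
python3 - <<'E'
from h import *
pose();grab('wrist','w5');grab('side','s5');crop('w5',160,130,480,330,2.5,'c10');crop('s5',290,210,390,310,6,'c11')
E
```

```text
t 10.95 p [0.458  0.2138 0.2455] z [-0.006 -0.003 -1.   ] x [ 0.998  0.059 -0.006] g 0.802 F [-5.9 -1.6  7.3] grasp [0.4571 0.2133 0.0815]
```

View pics/c10.png

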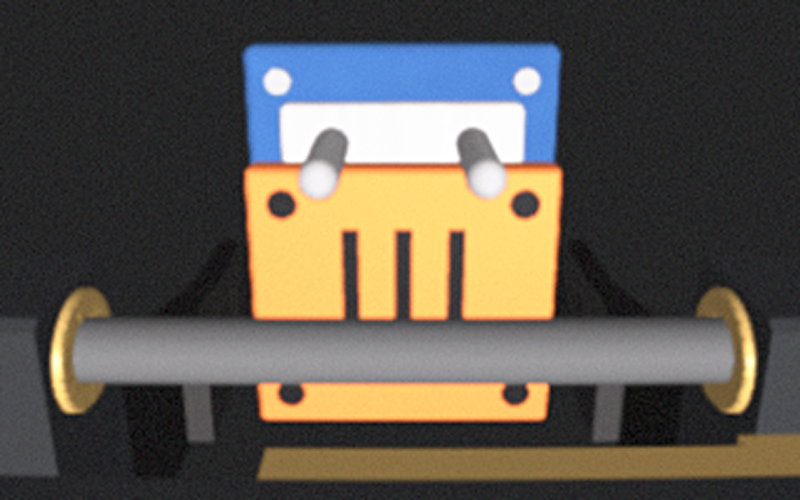

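View pics/c11.png

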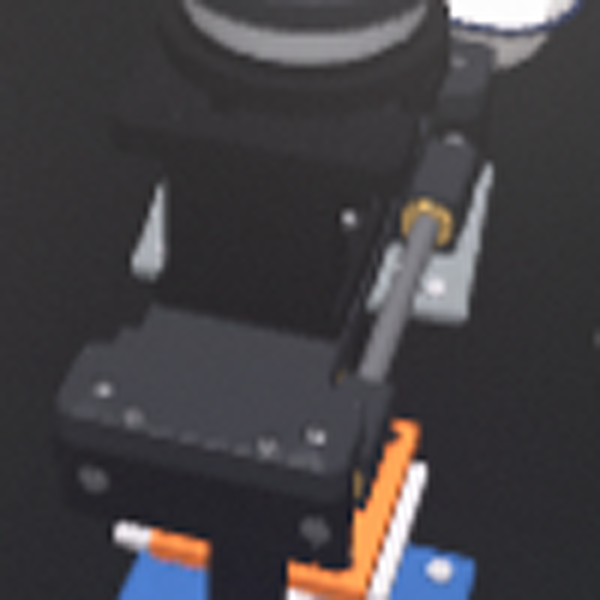

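play_rows(
  targets="0 0 -0.04 0 0 0 0.2;0 0 0 0 0 0 0.64;0 0 0 0 0 0 0.7;0 0 0 0 0 0 0.9;0 0 0 0 0 0 1",
)

```text
time: 11.68
position: [0.4595, 0.2134, 0.2458]
tool_rot: [3.139, 0.092, -0.003]
ft_force: [-0.0, 0.2, -0.8]
grip_width: 0.965
```

```bash
python3 - <<'E'
from h import *
pose();grab('wrist','w6');crop('w6',160,130,480,330,2.5,'c12')
E
```

```text
t 11.68 p [0.4595 0.2134 0.2458] z [-0.002 -0.002 -1.   ] x [ 0.998  0.058 -0.002] g 0.965 F [-0.   0.2 -0.8] grasp [0.4592 0.2131 0.0818]
```

View pics/c12.png

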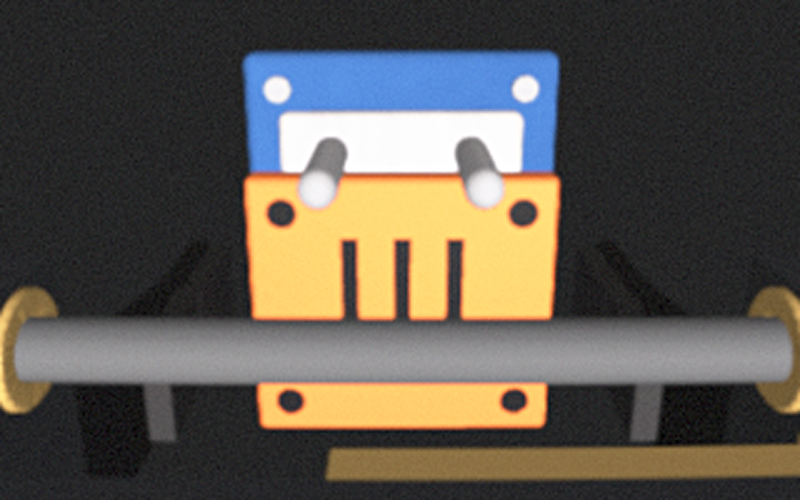

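```bash
python3 - <<'E'
from h import *
p,r,s=cur()
A=(np.r_[p[:2],.305],RR);B=(np.array([.44,.10,.31]),toolR(6,6));C=(stand(.085,.012),RS)
plan(*A,n=2);plan(*B,frm=A,n=4);plan(*C,frm=B,n=5)
E
```

```text
2 x  shift cm [-0.    0.   -2.96] turn [ 0.001  0.001 -0.001] total cm [-0.01  0.01 -5.92]
4 x  shift cm [-0.7   2.79 -0.15] turn [ 0.001  0.026 -0.011] total cm [-2.62 11.2  -0.5 ]
5 x  shift cm [-1.27  2.    0.42] turn [ 0.003  0.084 -0.008] total cm [-5.68 10.1   3.16]
```

play_rows(
  targets="0 0 -1 0 0 0 1;0 0 -2.5 0 0 0 1;0 0 -2.5 0 0 0 1;-0.7 2.79 -0.15 0 0.026 -0.011 1;-0.7 2.79 -0.15 0 0.026 -0.011 1;-0.7 2.79 -0.15 0 0.026 -0.011 1;-0.7 2.79 -0.15 0 0.026 -0.011 1;-1.27 2 0.42 0.003 0.084 -0.008 1;-1.27 2 0.42 0.003 0.084 -0.008 1;-1.27 2 0.42 0.003 0.084 -0.008 1;-1.27 2 0.42 0.003 0.084 -0.008 1;-1 1.5 0.3 0.003 0.084 -0.008 1;0 0 0 0 0 0 1",
)

```text
time: 13.35
position: [0.4021, -0.0051, 0.2838]
tool_rot: [-2.979, -0.226, -0.837]
ft_force: [-0.0, -0.3, 0.0]
grip_width: 0.997
```

```bash
python3 - <<'E'
from h import *
pose();print(ctrl.get_state()['joint_positions'].round(3));err(stand(.070,.01),RS);grab('wrist','w7');crop('w7',200,60,450,260,3.2,'c13')
E
```

```text
t 13.35 p [ 0.4021 -0.0051  0.2838] z [ 0.515  0.077 -0.854] x [0.844 0.129 0.521] g 0.997 F [-0.  -0.3  0. ] grasp [0.4866 0.0075 0.1438]
[ 0.172 -0.301 -0.17   2.386 -0.252  0.522 -1.239]
to go: cm [-1.21  0.01  2.21] turn [ 0.0002 -0.0242  0.0031]
```

View pics/c13.png

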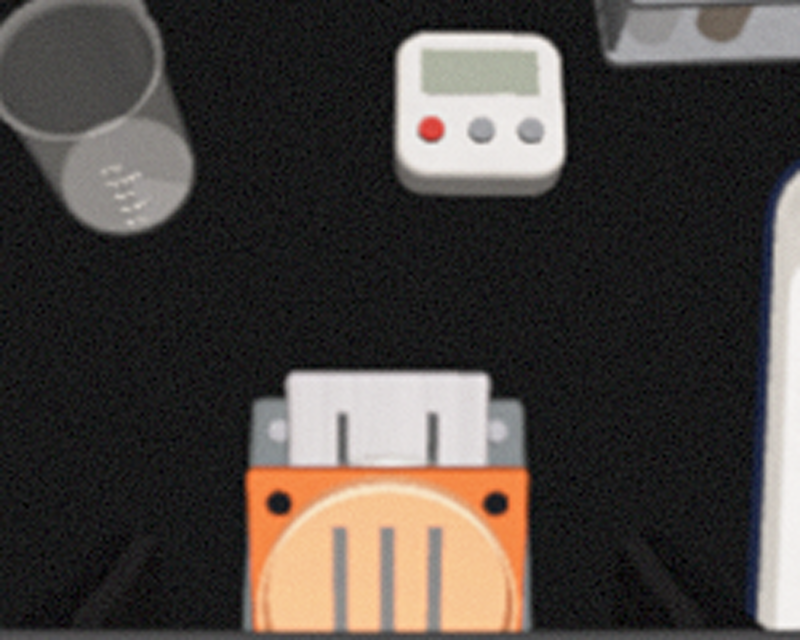

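```bash
python3 - <<'E'
from h import *
im=load('w7')
for dx in(0,-.002,-.004,-.006):
    c=D+N*.032+MS[:,0]*dx
    P=[proj(im,c+.032*(np.cos(t)*MS[:,0]+np.sin(t)*MS[:,1])) for t in np.radians([0,45,90,-45,-90])]
    print(dx,[((p-[200,60])*3.2).round(0).tolist() for p in P])
for h in(.02,.012):
  c=D+N*h
  print([((proj(im,c+.032*MS[:,0]+s*.035*MS[:,1])-[200,60])*3.2).round(0).tolist() for s in(-1,1)])
E
```

```text
0 [[388.0, 484.0], [483.0, 522.0], [519.0, 610.0], [292.0, 521.0], [256.0, 609.0]]
-0.002 [[388.0, 492.0], [483.0, 530.0], [519.0, 617.0], [293.0, 529.0], [256.0, 616.0]]
-0.004 [[388.0, 500.0], [483.0, 537.0], [518.0, 625.0], [293.0, 537.0], [257.0, 624.0]]
-0.006 [[388.0, 508.0], [483.0, 545.0], [518.0, 632.0], [293.0, 545.0], [257.0, 631.0]]
[[246.0, 469.0], [529.0, 470.0]]
[[251.0, 460.0], [525.0, 461.0]]
```

```bash
python3 - <<'E'
from h import *
plan(stand(.056),RS,n=4);pose()
E
```

```text
4 x  shift cm [-0.59  0.02  0.91] turn [ 0.    -0.006  0.001] total cm [-2.38  0.06  3.63]
t 13.4 p [ 0.4029 -0.0044  0.2849] z [ 0.516  0.077 -0.853] x [0.843 0.131 0.522] g 1.002 F [-0.1  0.5  0.1] grasp [0.4876 0.0082 0.145 ]
```

play_rows(
  targets="-0.59 0.02 0.91 0 -0.006 0.001 1;-0.59 0.02 0.91 0 -0.006 0.001 1;-0.59 0.02 0.91 0 -0.006 0.001 1;-0.59 0.02 0.91 0 -0.006 0.001 1;0 0 0 0 0 0 1",
  newtons=8,
)

```text
time: 14.02
position: [0.4028, -0.0033, 0.2406]
tool_rot: [-2.989, -0.229, -0.802]
ft_force: [-0.6, -0.4, -0.2]
grip_width: 1.0
```

```bash
python3 - <<'E'
from h import *
err(stand(.040),RS);pose()
E
```

```text
to go: cm [-0.07  0.19  1.45] turn [-0.0011 -0.0005  0.0045]
t 14.03 p [ 0.4028 -0.0033  0.2406] z [ 0.495  0.075 -0.866] x [0.856 0.132 0.5  ] g 1.0 F [-0.6 -0.4 -0.2] grasp [0.4839 0.009  0.0986]
```

play_rows(
  targets="-0.05 0.14 0.6 -0.001 0 0.003 1;0 0.05 0.5 0 0 0.001 1;0 0 0.3 0 0 0 1;0 0 0.1 0 0 0 1;0 0 0 0 0 0 1",
)

```text
time: 14.65
position: [0.4111, -0.0042, 0.227]
tool_rot: [-2.989, -0.222, -0.804]
ft_force: [-0.1, -0.5, 0.0]
grip_width: 1.002
```

```bash
python3 - <<'E'
from h import *
err(stand(.040),RS);pose()
E
```

```text
to go: cm [-0.1  -0.03 -0.13] turn [ 0.0002 -0.0018  0.0001]
t 14.65 p [ 0.4111 -0.0042  0.227 ] z [ 0.496  0.074 -0.865] x [0.856 0.128 0.502] g 1.002 F [-0.1 -0.5  0. ] grasp [0.4925 0.0079 0.0852]
```

play_rows(
  targets="-0.1 -0.03 -0.14 0 -0.002 0 1;0 0 0 0 0 0 1",
)

```text
time: 14.9
position: [0.4095, -0.0041, 0.2281]
tool_rot: [-2.99, -0.222, -0.801]
ft_force: [0.7, -0.7, -0.1]
grip_width: 0.999
```

```bash
python3 - <<'E'
from h import *
err(stand(.040),RS);pose()
E
```

```text
to go: cm [-0.01  0.01  0.04] turn [ 0.0003 -0.0002  0.0002]
t 14.9 p [ 0.4095 -0.0041  0.2281] z [ 0.495  0.074 -0.866] x [0.856 0.128 0.5  ] g 0.999 F [ 0.7 -0.7 -0.1] grasp [0.4906 0.008  0.086 ]
```

play_rows(
  targets="0 0 0 0 0 0 0.6;0 0 0 0 0 0 0.3;0 0 0 0 0 0 0.2;0 0 0 0 0 0 0.2;0 0 0 0 0 0 0.2;0 0 0 0 0 0 0.2",
)

```text
time: 15.65
position: [0.4095, -0.0041, 0.2283]
tool_rot: [-2.99, -0.222, -0.802]
ft_force: [-0.7, 0.5, 0.6]
grip_width: 0.719
```

```bash
python3 - <<'E'
from h import *
err(stand(.040),RS);pose();grab('wrist','w8');crop('w8',160,130,480,330,2.5,'c14')
E
```

```text
to go: cm [-0.03  0.01  0.06] turn [ 0.0004 -0.0008  0.0002]
t 15.65 p [ 0.4095 -0.0041  0.2283] z [ 0.495  0.074 -0.866] x [0.856 0.128 0.501] g 0.719 F [-0.7  0.5  0.6] grasp [0.4907 0.008  0.0864]
```

View pics/c14.png

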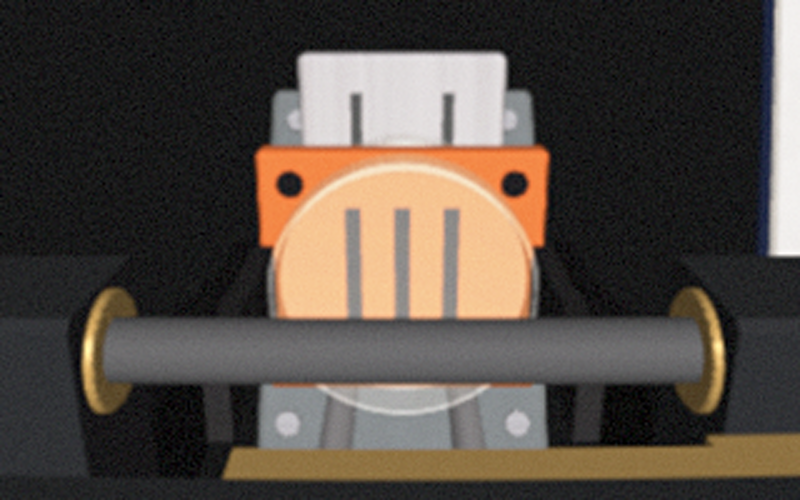

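```bash
python3 - <<'E'
from h import *
im=load('w8')
for h,dx in((.032,0),(.032,-.003),(.032,-.006),(.020,0),(.012,0),(.012,.003),(.0,0.0)):
    c=D+N*h+MS[:,0]*dx
    P=[proj(im,c+.032*(np.cos(t)*MS[:,0]+np.sin(t)*MS[:,1])) for t in np.radians([0,90,180,-90])]
    print(h,dx,[((p-[160,130])*2.5).round(0).tolist() for p in P])
for h in(.02,.012):
  c=D+N*h
  print([((proj(im,c+a*.032*MS[:,0]+s*.035*MS[:,1])-[160,130])*2.5).round(0).tolist() for a in (1,-1) for s in(-1,1)])
crop('w8',220,150,420,320,4,'c15')
E
```

```text
0.032 0 [[403.0, 162.0], [540.0, 295.0], [403.0, 414.0], [266.0, 295.0]]
0.032 -0.003 [[403.0, 175.0], [539.0, 306.0], [403.0, 424.0], [266.0, 307.0]]
0.032 -0.006 [[403.0, 188.0], [539.0, 318.0], [403.0, 435.0], [267.0, 318.0]]
0.02 0 [[403.0, 149.0], [531.0, 274.0], [403.0, 387.0], [274.0, 274.0]]
0.012 0 [[403.0, 141.0], [526.0, 261.0], [403.0, 370.0], [279.0, 261.0]]
0.012 0.003 [[403.0, 129.0], [526.0, 250.0], [403.0, 361.0], [279.0, 251.0]]
0.0 0.0 [[403.0, 131.0], [519.0, 244.0], [403.0, 348.0], [287.0, 244.0]]
[[255.0, 149.0], [550.0, 149.0], [269.0, 386.0], [536.0, 386.0]]
[[261.0, 141.0], [544.0, 141.0], [274.0, 370.0], [531.0, 370.0]]
```

View pics/c15.png

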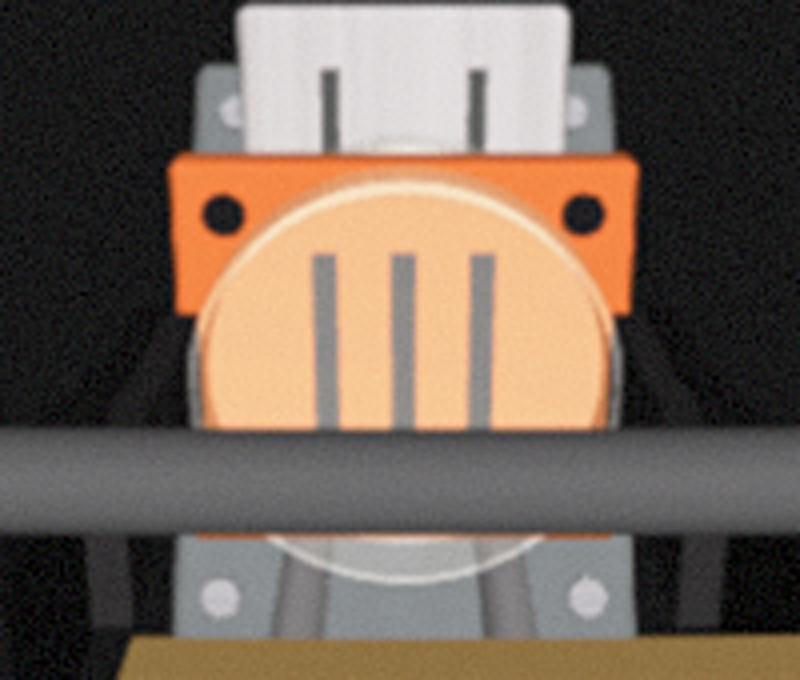

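```bash
cat >> h.py <<'E'
RT=toolR(0.5,0)
E
python3 - <<'E'
from h import *
p,r,s=cur()
A=(p+[.01,.0,.055],toolR(8.5,26));B=(np.array([.50,-.10,.29]),toolR(5,8));C=(np.array([.605,-.2385,.235]),RT)
plan(*A,n=4);plan(*B,frm=A,n=5);plan(*C,frm=B,n=5)
E
```

```text
4 x  shift cm [ 0.87  0.04 -1.09] turn [ 0.    -0.018  0.   ] total cm [ 3.61  0.15 -4.27]
5 x  shift cm [1.34 2.1  0.31] turn [-0.004 -0.063  0.012] total cm [ 6.17 10.67  2.27]
5 x  shift cm [1.85 2.89 1.26] turn [-0.001 -0.028  0.016] total cm [ 8.4  14.71  6.73]
```

play_rows(
  targets="0.2 0 -0.35 0 0 0 0.1;0.4 0 -0.7 0 0 0 0.1;0.4 0 -0.7 0 0 0 0.1",
)

```text
time: 16.08
position: [0.4091, -0.0041, 0.249]
tool_rot: [-2.99, -0.222, -0.8]
ft_force: [0.4, -0.2, -0.3]
grip_width: 0.719
```

```bash
python3 - <<'E'
from h import *
pose();grab('wrist','w9');grab('side','s9');crop('w9',160,130,480,330,2.5,'c16');crop('s9',290,190,390,260,6,'c17')
E
```

```text
t 16.07 p [ 0.4091 -0.0041  0.249 ] z [ 0.494  0.074 -0.866] x [0.857 0.128 0.499] g 0.719 F [ 0.4 -0.2 -0.3] grasp [0.49   0.008  0.1069]
```

View pics/c16.png

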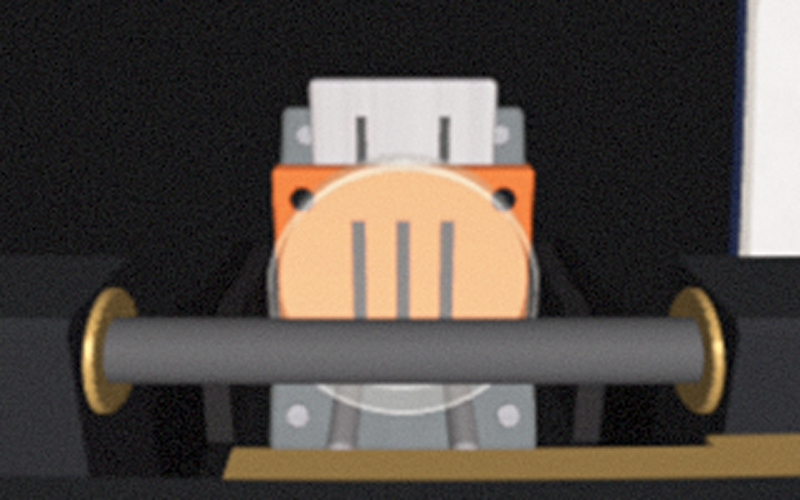

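View pics/c17.png

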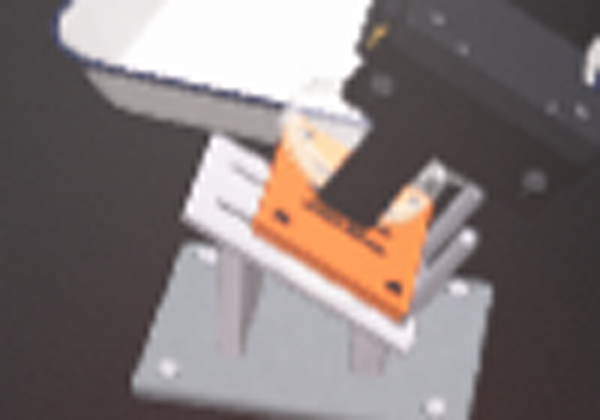

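play_rows(
  targets="0.87 0.04 -1.09 0 -0.018 0 0.1;0.87 0.04 -1.09 0 -0.018 0 0.1;0.87 0.04 -1.09 0 -0.018 0 0.1;1.34 2.1 -0.1 -0.004 -0.063 0.012 0.1;1.34 2.1 0.1 -0.004 -0.063 0.012 0.1;1.34 2.1 0.31 -0.004 -0.063 0.012 0.1;1.34 2.1 0.31 -0.004 -0.063 0.012 0.1;1.34 2.1 0.31 -0.004 -0.063 0.012 0.1;1.85 2.89 0.6 -0.001 -0.028 0.016 0.1;1.85 2.89 0.6 -0.001 -0.028 0.016 0.1;1.85 2.89 0.6 -0.001 -0.028 0.016 0.1;1.85 2.89 0.6 -0.001 -0.028 0.016 0.1;0.8 1.3 0.5 -0.001 -0.015 0.008 0.1;0 0 0 0 0 0 0.1",
)

```text
time: 17.92
position: [0.5908, -0.2306, 0.2843]
tool_rot: [3.139, 0.017, 0.023]
ft_force: [0.2, 0.7, -0.7]
grip_width: 0.721
```

```bash
python3 - <<'E'
from h import *
pose();grab('wrist','w10');pose();err(np.array([.605,-.2385,.20]),RT)
im=load('w10');print(((proj(im,[.605,-.2385,.002]))).round(0),world(im,320,150),world(im,420,150))
E
```

```text
t 17.93 p [ 0.5908 -0.2306  0.2843] z [ 0.015 -0.002 -1.   ] x [1.    0.011 0.015] g 0.721 F [ 0.2  0.7 -0.7] grasp [ 0.5932 -0.231   0.1204]
t 17.98 p [ 0.5906 -0.2299  0.2846] z [ 0.015 -0.002 -1.   ] x [1.    0.011 0.015] g 0.723 F [-0.3  1.   0.1] grasp [ 0.5931 -0.2303  0.1206]
to go: cm [1.3  0.86 8.49] turn [ 0.0022 -0.0151  0.0027]
[329. 187.] [ 0.63919286 -0.22997008  0.00230239] [ 0.64028233 -0.3215612   0.00131481]
```

View pics/w10.png

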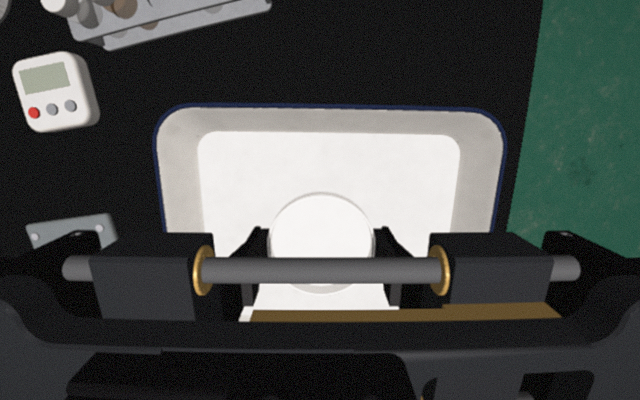

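```bash
python3 - <<'E'
from h import *
im=load('w10')
for u,v in((200,133),(459,137),(163,108),(505,112)):print(world(im,u,v,z=.002 if v>120 else .034).round(4))
E
```

```text
[ 0.6537 -0.1216  0.002 ]
[ 0.6527 -0.3562  0.002 ]
[ 0.6741 -0.107   0.034 ]
[ 0.6743 -0.3757  0.034 ]
```

play_rows(
  targets="0.4 0.3 1.5 0.001 -0.005 0.001 0.1;0.5 0.3 2 0.001 -0.005 0.001 0.1;0.3 0.2 2 0 -0.004 0 0.1;0.1 0 1.5 0 -0.001 0 0.1;0 0 0.7 0 0 0 0.1;0 0 0.2 0 0 0 0.1",
)

```text
time: 18.73
position: [0.6039, -0.2345, 0.1995]
tool_rot: [-3.139, -0.021, 0.004]
ft_force: [-0.2, 0.4, -0.0]
grip_width: 0.719
```

```bash
python3 - <<'E'
from h import *
pose();err(np.array([.605,-.2385,.1857]),RT)
E
```

```text
t 18.73 p [ 0.6039 -0.2345  0.1995] z [-0.003  0.002 -1.   ] x [ 1.     0.013 -0.003] g 0.719 F [-0.2  0.4 -0. ] grasp [ 0.6035 -0.2341  0.0355]
to go: cm [0.11 0.4  1.38] turn [-0.0024  0.0027  0.0047]
```

play_rows(
  targets="0 0 0.6 -0.002 0.003 0 0.1;0 0 0.3 0 0 0 0.1;0 0 0.15 0 0 0 0.1",
)

```text
time: 19.1
position: [0.6044, -0.2347, 0.1897]
tool_rot: [3.141, 0.021, 0.004]
ft_force: [-0.3, -0.6, 0.0]
grip_width: 0.72
```

play_rows(
  targets="0 0 0.13 0 0 0 0.1",
)

```text
time: 19.23
position: [0.6045, -0.2348, 0.1887]
tool_rot: [3.141, 0.021, 0.005]
ft_force: [0.5, 0.1, -0.7]
grip_width: 0.723
```

play_rows(
  targets="0 0 0.13 0 0 0 0.1",
)

```text
time: 19.35
position: [0.6046, -0.2349, 0.1875]
tool_rot: [3.141, 0.021, 0.006]
ft_force: [0.0, -1.2, -0.5]
grip_width: 0.716
```

play_rows(
  targets="0 0 0.1 0 0 0 0.1",
)

```text
time: 19.48
position: [0.6046, -0.2349, 0.1869]
tool_rot: [3.141, 0.021, 0.006]
ft_force: [-2.5, 0.9, 4.7]
grip_width: 0.721
```

play_rows(
  targets="0 0 0 0 0 0 0.5;0 0 0 0 0 0 0.6;0 0 0 0 0 0 0.8;0 0 0 0 0 0 0.9;0 0 -0.6 0 0 0 0.9;0 0 -2 0 0 0 0.9;0 0 -3 0 0 0 1",
)

```text
time: 20.35
position: [0.6036, -0.2345, 0.2435]
tool_rot: [-3.141, -0.021, 0.0]
ft_force: [0.8, -1.0, -1.0]
grip_width: 0.977
```

```bash
python3 - <<'E'
from h import *
pose();grab('wrist','w11')
p,r,s=cur()
A=(np.array([.57,-.20,.28]),toolR(1,4));B=(np.array([.46,-.07,.30]),toolR(6,16));C=(stand(.07,.005),RS)
plan(*A,n=2);plan(*B,frm=A,n=5);plan(*C,frm=B,n=4)
E
```

```text
t 20.35 p [ 0.6036 -0.2345  0.2435] z [-0.  0. -1.] x [ 1.     0.013 -0.   ] g 0.977 F [ 0.8 -1.  -1. ] grasp [ 0.6036 -0.2345  0.0795]
2 x  shift cm [-1.71 -1.78 -1.59] turn [ 0.001  0.031 -0.002] total cm [-3.47 -3.55 -3.14]
5 x  shift cm [-1.98 -2.71 -0.71] turn [ 0.003  0.042 -0.017] total cm [-10.61 -13.19  -2.75]
4 x  shift cm [-1.63 -1.78  0.55] turn [ 0.004  0.061 -0.01 ] total cm [-6.39 -7.03  2.73]
```

View pics/w11.png

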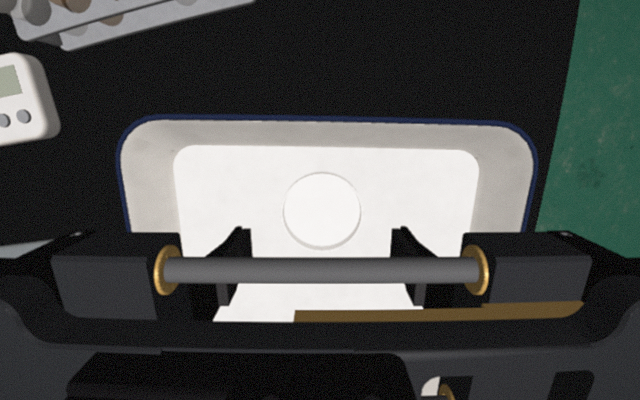

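Dish 1 lies flat on the tray floor at about pixel (321, 209). Back to the stand for spacer 2.

play_rows(
  targets="-1.71 -1.78 -1.59 0.001 0.031 -0.002 1;-1.71 -1.78 -1.59 0.001 0.031 -0.002 1;-1.98 -2.71 -0.9 0.003 0.042 -0.017 1;-1.98 -2.71 -0.9 0.003 0.042 -0.017 1;-1.98 -2.71 -0.71 0.003 0.042 -0.017 1;-1.98 -2.71 -0.71 0.003 0.042 -0.017 1;-1.98 -2.71 -0.71 0.003 0.042 -0.017 1;-1.63 -1.78 0.55 0.004 0.061 -0.01 1;-1.63 -1.78 0.55 0.004 0.061 -0.01 1;-1.4 -1.78 0.55 0.004 0.061 -0.01 1;-1 -1.2 0.4 0.002 0.05 -0.01 1;0 0 0 0 0 0 1",
  newtons=12,
)

```text
time: 21.9
position: [0.4046, -0.0045, 0.2806]
tool_rot: [-2.988, -0.234, -0.86]
ft_force: [0.5, -0.4, 0.5]
grip_width: 1.001
```

```bash
python3 - <<'E'
from h import *
pose();print(ctrl.get_state()['joint_positions'].round(3));plan(stand(.045),RS,n=4);grab('wrist','w12');crop('w12',160,100,480,330,2.5,'c18')
im=load('w12');c=D+N*.02
print([((proj(im,c+a*.032*MS[:,0]+s*.035*MS[:,1])-[160,100])*2.5).round(0).tolist() for a in (1,-1) for s in(-1,1)])
E
```

```text
t 21.9 p [ 0.4046 -0.0045  0.2806] z [ 0.527  0.064 -0.848] x [0.837 0.137 0.53 ] g 1.001 F [ 0.5 -0.4  0.5] grasp [0.491  0.006  0.1416]
[ 0.201 -0.294 -0.205  2.389 -0.247  0.495 -1.242]
4 x  shift cm [-0.58 -0.    1.07] turn [ 0.004 -0.009  0.003] total cm [-2.37 -0.05  4.26]
[[281.0, 279.0], [505.0, 281.0], [287.0, 463.0], [496.0, 464.0]]
```

View pics/c18.png

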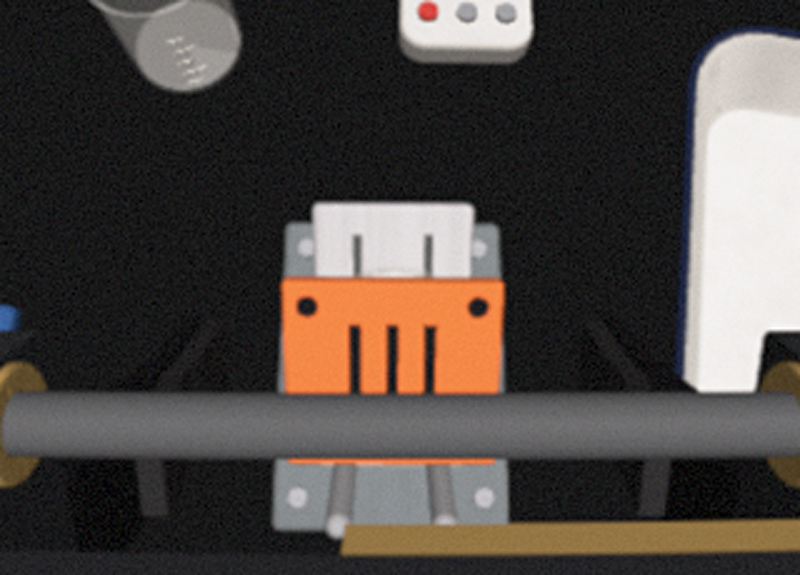

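play_rows(
  targets="-0.58 0 1.07 0.004 -0.009 0.003 1;-0.58 0 1.07 0.004 -0.009 0.003 1;-0.58 0 1.07 0.004 -0.009 0.003 1;-0.58 0 1.07 0.004 -0.009 0.003 1;0 0 0 0 0 0 1",
)

```text
time: 22.58
position: [0.4098, -0.0063, 0.2304]
tool_rot: [-2.99, -0.216, -0.796]
ft_force: [-0.4, 0.0, -0.6]
grip_width: 1.0
```

```bash
python3 - <<'E'
from h import *
pose();err(stand(.0315),RS)
E
```

```text
t 22.57 p [ 0.4098 -0.0063  0.2304] z [ 0.492  0.075 -0.867] x [0.858 0.124 0.498] g 1.0 F [-0.4  0.  -0.6] grasp [0.4905 0.0059 0.0881]
to go: cm [-0.12 -0.21  1.09] turn [-0.0011  0.0028 -0.0042]
```

play_rows(
  targets="-0.08 -0.14 0.5 -0.001 0.002 -0.003 1;-0.04 -0.07 0.35 0 0.001 -0.001 1;0 0 0.15 0 0 0 1;0 0 0 0 0 0 1",
)

```text
time: 23.08
position: [0.4141, -0.0033, 0.2211]
tool_rot: [-2.989, -0.223, -0.804]
ft_force: [0.0, -0.4, -0.2]
grip_width: 1.005
```

```bash
python3 - <<'E'
from h import *
pose();err(stand(.0315),RS)
E
```

```text
t 23.07 p [ 0.4141 -0.0033  0.2211] z [ 0.496  0.074 -0.865] x [0.856 0.128 0.502] g 1.005 F [ 0.  -0.4 -0.2] grasp [0.4955 0.0088 0.0792]
to go: cm [-0.06  0.02  0.05] turn [ 0.0001 -0.0018  0.0004]
```

play_rows(
  targets="-0.06 0.02 0.04 0 -0.002 0 1;0 0 0 0 0 0 0.5;0 0 0 0 0 0 0.4;0 0 0 0 0 0 0.2;0 0 0 0 0 0 0.2",
)

```text
time: 23.7
position: [0.4139, -0.0037, 0.2209]
tool_rot: [-2.99, -0.223, -0.802]
ft_force: [-0.1, 0.0, -0.0]
grip_width: 0.8
```

```bash
python3 - <<'E'
from h import *
pose();err(stand(.0315),RS)
p,r,s=cur()
A=(p+[.008,.0,.07],toolR(8.5,24));B=(np.array([.44,.10,.31]),toolR(6,6));C=(riser(.285,-.010),RR)
plan(*A,n=4);plan(*B,frm=A,n=5);plan(*C,frm=B,n=4)
E
```

```text
t 23.7 p [ 0.4139 -0.0037  0.2209] z [ 0.495  0.073 -0.866] x [0.856 0.128 0.501] g 0.8 F [-0.1  0.  -0. ] grasp [0.4951 0.0084 0.0789]
to go: cm [-0.03 -0.01  0.05] turn [ 0.0005 -0.0007  0.0004]
4 x  shift cm [ 0.99  0.03 -1.46] turn [ 0.    -0.026  0.   ] total cm [ 4.19  0.12 -5.66]
5 x  shift cm [ 0.72 -2.01 -0.18] turn [-0.002 -0.063  0.008] total cm [ 3.81 -9.99 -0.4 ]
4 x  shift cm [ 0.34 -2.79  0.65] turn [-0.001 -0.026  0.011] total cm [  1.45 -11.13   2.67]
```

play_rows(
  targets="0.3 0 -0.5 0 0 0 0.1;0.6 0 -1.04 0 0 0 0.1;0.99 0.03 -1.46 0 -0.026 0 0.1;0.99 0.03 -1.46 0 -0.026 0 0.1;0.99 0.03 -1.46 0 -0.026 0 0.1;0.9 0.03 -1.3 0 -0.026 0 0.1;0.72 -2.01 -0.18 -0.002 -0.063 0.008 0.1;0.72 -2.01 -0.18 -0.002 -0.063 0.008 0.1;0.72 -2.01 -0.18 -0.002 -0.063 0.008 0.1;0.72 -2.01 -0.18 -0.002 -0.063 0.008 0.1;0.72 -2.01 -0.18 -0.002 -0.063 0.008 0.1;0.34 -2.79 0.3 -0.001 -0.026 0.011 0.1;0.34 -2.79 0.3 -0.001 -0.026 0.011 0.1;0.34 -2.79 0.3 -0.001 -0.026 0.011 0.1;0.2 -1.2 0.2 0 -0.02 0.002 0.1;0 0 0 0 0 0 0.1",
)

```text
time: 25.7
position: [0.4465, 0.2015, 0.3326]
tool_rot: [3.133, 0.098, 0.013]
ft_force: [-0.3, 0.3, -0.3]
grip_width: 0.802
```

```bash
python3 - <<'E'
from h import *
pose();err(riser(.275,-.008),RR);grab('wrist','w13');crop('w13',160,100,480,330,2.5,'c19')
E
```

```text
t 25.7 p [0.4465 0.2015 0.3326] z [ 0.008 -0.007 -1.   ] x [0.998 0.062 0.008] g 0.802 F [-0.3  0.3 -0.3] grasp [0.4478 0.2004 0.1686]
to go: cm [ 0.13 -1.15  5.75] turn [ 0.0075 -0.0079  0.0024]
```

View pics/c19.png

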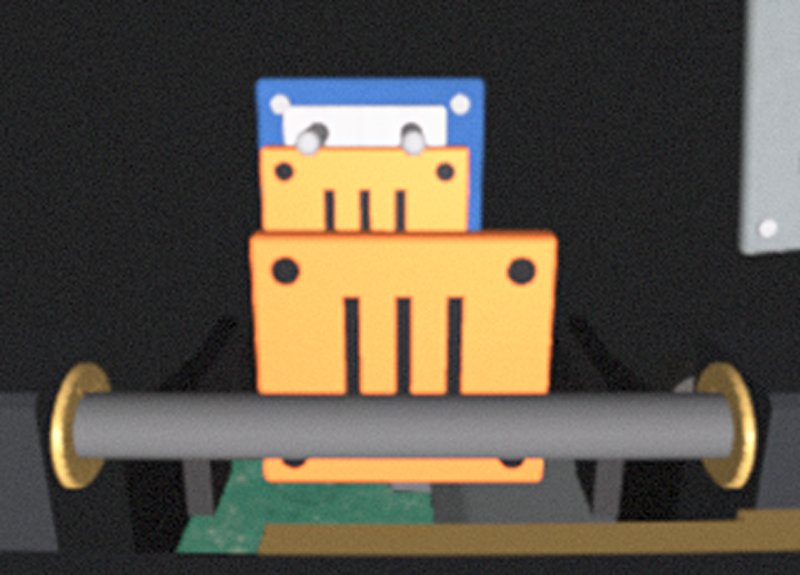

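```bash
python3 - <<'E'
from h import *
im=load('w13')
P=[world(im,(u+.5)/2.5-.5+160,(v+.5)/2.5-.5+100,z=.0745) for u,v in((260,148),(468,148))]
print(P);m=(P[0]+P[1])/2;d=P[0]-P[1];print('yaw',np.degrees(np.arctan2(-d[0],d[1])),'len',np.linalg.norm(d))
a=np.radians(YR);e=np.array([np.cos(a),np.sin(a)]);print('centre',m[:2]-.032*e, 'offset in riser',(m[:2]-.032*e-RH)@e,(m[:2]-.032*e-RH)@[-e[1],e[0]])
E
```

```text
[array([0.48529407, 0.24959037, 0.0745    ]), array([0.48946503, 0.1806386 , 0.0745    ])]
yaw 3.46165361150275 len 0.0690778079171563
centre [0.45543687 0.21319996] offset in riser -5.703184697663326e-05 0.00010355481934917766
```

play_rows(
  targets="0 -0.5 1.2 0.003 -0.004 0.001 0.1;0 -0.5 1.5 0.003 -0.003 0.001 0.1;0 -0.12 1.3 0.001 0 0 0.1;0 0 0.8 0 0 0 0.1;0 0 0.3 0 0 0 0.1;0 0 0 0 0 0 0.1",
)

```text
time: 26.5
position: [0.4459, 0.2093, 0.277]
tool_rot: [3.138, 0.086, -0.001]
ft_force: [-0.4, 0.6, -0.3]
grip_width: 0.802
```

```bash
python3 - <<'E'
from h import *
pose();err(riser(.2585,-.008),RR)
E
```

```text
t 26.5 p [0.4459 0.2093 0.277 ] z [-0.    -0.003 -1.   ] x [ 0.998  0.055 -0.   ] g 0.802 F [-0.4  0.6 -0.3] grasp [0.4459 0.2089 0.113 ]
to go: cm [ 0.18 -0.33  1.85] turn [ 0.0027  0.0005 -0.005 ]
```

play_rows(
  targets="0.15 -0.25 0.7 0.002 0 -0.004 0.1;0 -0.1 0.5 0.001 0 -0.001 0.1;0 0 0.25 0 0 0 0.1;0 0 0.1 0 0 0 0.1",
)

```text
time: 27.0
position: [0.4478, 0.2133, 0.2613]
tool_rot: [-3.139, -0.094, -0.002]
ft_force: [-0.1, -0.4, -0.3]
grip_width: 0.804
```

```bash
python3 - <<'E'
from h import *
pose();err(riser(.2585,-.008),RR)
E
```

```text
t 27.0 p [0.4478 0.2133 0.2613] z [ 0.001  0.001 -1.   ] x [0.998 0.06  0.001] g 0.804 F [-0.1 -0.4 -0.3] grasp [0.448  0.2135 0.0973]
to go: cm [-0.03  0.07  0.28] turn [-0.0009 -0.0013  0.0003]
```

play_rows(
  targets="0 0.07 0.15 -0.001 -0.001 0 0.1",
)

```text
time: 27.12
position: [0.4479, 0.2126, 0.2599]
tool_rot: [3.14, 0.095, 0.001]
ft_force: [0.0, 0.4, -0.6]
grip_width: 0.796
```

play_rows(
  targets="0 0.02 0.1 0 0 0 0.1",
)

```text
time: 27.25
position: [0.4479, 0.2124, 0.2588]
tool_rot: [3.14, 0.095, 0.001]
ft_force: [-0.5, 0.3, -0.3]
grip_width: 0.798
```

play_rows(
  targets="0 0 0.07 0 0 0 0.1",
)

```text
time: 27.38
position: [0.448, 0.2124, 0.2586]
tool_rot: [3.14, 0.094, 0.001]
ft_force: [-2.3, -1.0, 6.9]
grip_width: 0.801
```

play_rows(
  targets="0.15 0 -0.05 0 0 0 0.1;0.25 0 0 0 0 0 0.1;0.2 0 0 0 0 0 0.1",
)

```text
time: 27.75
position: [0.4544, 0.2127, 0.2591]
tool_rot: [3.14, 0.094, 0.002]
ft_force: [-0.5, -0.3, -0.3]
grip_width: 0.804
```

```bash
python3 - <<'E'
from h import *
pose();err(riser(.2585,0),RR)
E
```

```text
t 27.75 p [0.4544 0.2127 0.2591] z [ 0.001 -0.    -1.   ] x [0.998 0.06  0.001] g 0.804 F [-0.5 -0.3 -0.3] grasp [0.4546 0.2127 0.0951]
to go: cm [ 0.12 -0.03  0.06] turn [ 0.0003 -0.0014  0.0002]
```

play_rows(
  targets="0.1 -0.04 0.06 0 -0.001 0 0.1",
)

```text
time: 27.88
position: [0.4555, 0.2131, 0.2586]
tool_rot: [3.14, 0.094, 0.0]
ft_force: [-2.7, -0.6, 5.6]
grip_width: 0.799
```

play_rows(
  targets="0.08 0 0 0 0 0 0.1",
)

```text
time: 28.0
position: [0.4561, 0.2133, 0.2585]
tool_rot: [3.14, 0.094, -0.002]
ft_force: [-1.9, -0.6, 2.4]
grip_width: 0.806
```

play_rows(
  targets="0.08 0 0 0 0 0 0.1",
)

```text
time: 28.12
position: [0.4568, 0.2134, 0.2585]
tool_rot: [3.139, 0.094, -0.002]
ft_force: [-1.9, 0.0, 1.1]
grip_width: 0.801
```

play_rows(
  targets="0.08 0 0 0 0 0 0.1",
)

```text
time: 28.25
position: [0.4572, 0.2135, 0.2585]
tool_rot: [3.139, 0.094, -0.004]
ft_force: [-3.9, -0.3, 5.1]
grip_width: 0.799
```

play_rows(
  targets="0.08 0 0 0 0 0 0.1",
)

```text
time: 28.38
position: [0.4576, 0.2136, 0.2585]
tool_rot: [3.139, 0.095, -0.007]
ft_force: [-5.0, -1.6, 4.9]
grip_width: 0.808
```

play_rows(
  targets="0.07 0 0 0 0 0 0.1;0 0 -0.03 0 0 0 0.1;0 0 0 0 0 0 0.64;0 0 0 0 0 0 0.7;0 0 0 0 0 0 0.9;0 0 -0.3 0 0 0 1;0 0 -1.5 0 0 0 1;0 0 -2.5 0 0 0 1;-1.5 0 -2 0 0 0 1;-1 0 -1 0 0 0 1",
)

```text
time: 29.62
position: [0.4344, 0.2123, 0.3365]
tool_rot: [-3.14, -0.094, 0.001]
ft_force: [0.9, 0.2, 0.3]
grip_width: 1.005
```

```bash
python3 - <<'E'
from h import *
pose();grab('wrist','w14');crop('w14',200,100,440,280,3.2,'c20')
grab('side','s14');crop('s14',290,250,390,350,6,'c21')
E
```

```text
t 29.62 p [0.4344 0.2123 0.3365] z [-0.     0.001 -1.   ] x [ 0.998  0.06  -0.   ] g 1.005 F [0.9 0.2 0.3] grasp [0.4343 0.2124 0.1725]
```

View pics/c20.png

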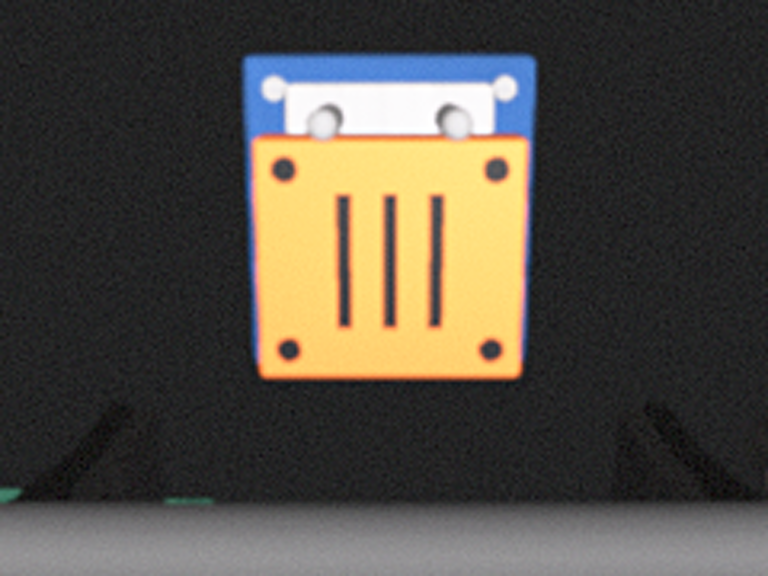

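View pics/c21.png

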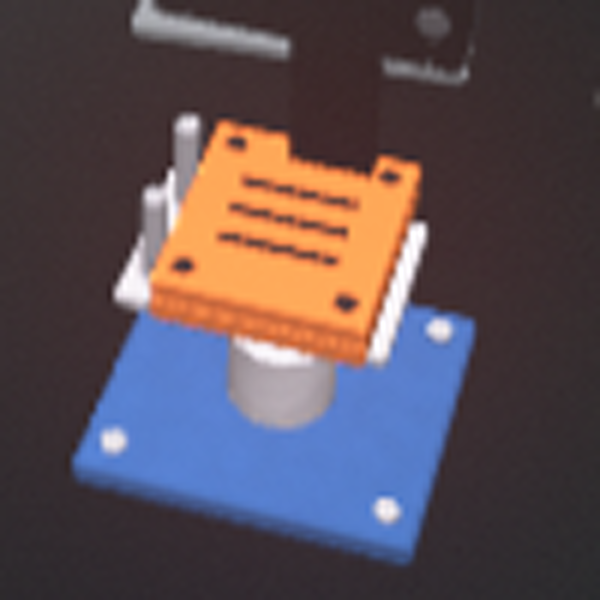

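```bash
python3 - <<'E'
from h import *
im=load('w14')
c=np.array([world(im,(u+.5)/3.2-.5+200,(v+.5)/3.2-.5+100,z=.0825) for u,v in((253,136),(529,136),(522,379),(259,379))])
a=np.radians(YR);e=np.array([np.cos(a),np.sin(a)]);f=np.array([-e[1],e[0]])
print([((q[:2]-RH)@np.c_[e,f]*1000).round(1).tolist() for q in c])
E
```

```text
[[32.5, 34.5], [32.5, -34.7], [-32.1, -35.5], [-32.1, 35.4]]
```

```bash
python3 - <<'E'
from h import *
p,r,s=cur()
B=(np.array([.44,.10,.31]),toolR(6,6));C=(stand(.07,.005),RS)
plan(*B,n=4);plan(*C,frm=B,n=5)
E
```

```text
4 x  shift cm [-0.1   2.81  0.65] turn [ 0.001  0.026 -0.011] total cm [-0.11 11.25  2.63]
5 x  shift cm [-1.33  2.    0.75] turn [ 0.003  0.084 -0.008] total cm [-5.71 10.09  4.81]
```

play_rows(
  targets="0 2.81 0.3 0.001 0.026 -0.011 1;0 2.81 0.5 0.001 0.026 -0.011 1;-0.1 2.81 0.65 0.001 0.026 -0.011 1;-0.1 2.81 0.65 0.001 0.026 -0.011 1;-1.33 2 0.75 0.003 0.084 -0.008 1;-1.33 2 0.75 0.003 0.084 -0.008 1;-1.33 2 0.75 0.003 0.084 -0.008 1;-1.33 2 0.75 0.003 0.084 -0.008 1;-0.8 1.5 0.5 0.003 0.07 -0.008 1;0 0 0 0 0 0 1",
  newtons=8,
)

```text
time: 30.98
position: [0.403, -0.0078, 0.258]
tool_rot: [-2.988, -0.22, -0.796]
ft_force: [-0.5, 0.6, 0.9]
grip_width: 1.002
```

```bash
python3 - <<'E'
from h import *
pose();print(ctrl.get_state()['joint_positions'].round(3));plan(stand(.040),RS,n=5);grab('wrist','w15');crop('w15',200,100,450,330,2.8,'c22')
im=load('w15')
for h,dx in((.012,0),(.012,-.003),(0,0)):
    c=D+N*h+MS[:,0]*dx
    P=[proj(im,c+.032*(np.cos(t)*MS[:,0]+np.sin(t)*MS[:,1])) for t in np.radians([0,90,180,-90])]
    print(h,dx,[((p-[200,100])*2.8).round(0).tolist() for p in P])
E
```

```text
t 30.98 p [ 0.403  -0.0078  0.258 ] z [ 0.492  0.076 -0.868] x [0.858 0.126 0.497] g 1.002 F [-0.5  0.6  0.9] grasp [0.4836 0.0047 0.1157]
[ 0.221 -0.248 -0.213  2.4   -0.28   0.483 -1.207]
5 x  shift cm [-0.18 -0.05  0.6 ] turn [-0.001  0.001 -0.   ] total cm [-0.89 -0.25  2.98]
0.012 0 [[331.0, 246.0], [450.0, 362.0], [332.0, 468.0], [213.0, 362.0]]
0.012 -0.003 [[331.0, 258.0], [450.0, 372.0], [332.0, 477.0], [213.0, 372.0]]
0 0 [[332.0, 236.0], [445.0, 346.0], [333.0, 447.0], [219.0, 346.0]]
```

View pics/c22.png

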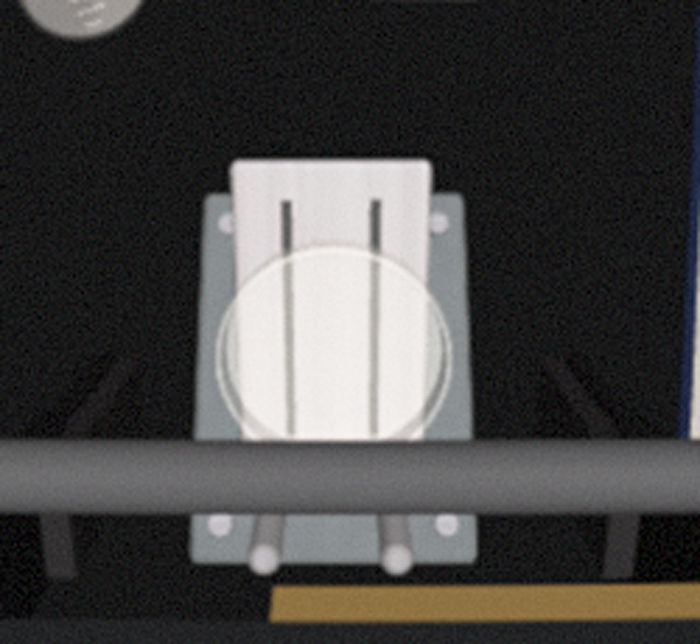

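play_rows(
  targets="-0.3 -0.1 0.8 0 0.001 0 1;-0.3 -0.1 0.9 0 0 0 1;-0.2 -0.05 0.9 0 0 0 1;0 0 0.5 0 0 0 1;0 0 0 0 0 0 1",
)

```text
time: 31.65
position: [0.4138, -0.0007, 0.2262]
tool_rot: [-2.986, -0.229, -0.795]
ft_force: [-0.2, -0.2, -0.1]
grip_width: 1.005
```

```bash
python3 - <<'E'
from h import *
pose();err(stand(.020),RS)
E
```

```text
t 31.65 p [ 0.4138 -0.0007  0.2262] z [ 0.491  0.079 -0.868] x [0.858 0.131 0.497] g 1.005 F [-0.2 -0.2 -0.1] grasp [0.4943 0.0123 0.0839]
to go: cm [-0.33  0.29  1.64] turn [-0.0055  0.0031  0.003 ]
```

play_rows(
  targets="-0.2 0.2 0.6 -0.003 0.002 0.002 1;-0.13 0.09 0.6 -0.002 0.001 0.001 1;0 0 0.3 0 0 0 1;0 0 0 0 0 0 1",
)

```text
time: 32.15
position: [0.4194, -0.0031, 0.2108]
tool_rot: [-2.99, -0.221, -0.802]
ft_force: [0.3, -0.5, -0.6]
grip_width: 0.997
```

```bash
python3 - <<'E'
from h import *
pose();err(stand(.020),RS)
E
```

```text
t 32.15 p [ 0.4194 -0.0031  0.2108] z [ 0.495  0.074 -0.866] x [0.856 0.127 0.501] g 0.997 F [ 0.3 -0.5 -0.6] grasp [0.5006 0.009  0.0689]
to go: cm [-0.   -0.04  0.05] turn [ 0.0002 -0.0007 -0.0005]
```

play_rows(
  targets="0 0 0 0 0 0 0.6;0 0 0 0 0 0 0.3;0 0 0 0 0 0 0.2;0 0 0 0 0 0 0.2;0 0 0 0 0 0 0.1;0 0 0 0 0 0 0.1;0.2 0 -0.35 0 0 0 0.1;0.4 0 -0.7 0 0 0 0.1;0.4 0 -0.7 0 0 0 0.1",
)

```text
time: 33.28
position: [0.419, -0.0031, 0.2321]
tool_rot: [-2.99, -0.221, -0.801]
ft_force: [0.8, -0.1, -1.1]
grip_width: 0.717
```

```bash
python3 - <<'E'
from h import *
pose();err(stand(.020),RS);grab('side','s16');crop('s16',290,180,390,260,6,'c23')
p,r,s=cur()
A=(p+[.01,.0,.06],toolR(8.5,25));B=(np.array([.46,-.11,.29]),toolR(5,8));C=(np.array([.515,-.235,.25]),RT)
plan(*A,n=4);plan(*B,frm=A,n=5);plan(*C,frm=B,n=4)
E
```

```text
t 33.27 p [ 0.419  -0.0031  0.2321] z [ 0.495  0.074 -0.866] x [0.856 0.128 0.5  ] g 0.717 F [ 0.8 -0.1 -1.1] grasp [0.5001 0.009  0.0901]
to go: cm [-1.04 -0.03  1.91] turn [ 0.0001 -0.0002 -0.0004]
4 x  shift cm [ 0.93  0.04 -1.21] turn [ 0.    -0.022 -0.   ] total cm [ 3.87  0.15 -4.69]
5 x  shift cm [0.3  2.2  0.17] turn [-0.003 -0.059  0.012] total cm [ 1.15 11.02  0.9 ]
4 x  shift cm [1.1 3.2 1.1] turn [-0.001 -0.035  0.02 ] total cm [ 3.79 12.93  4.57]
```

View pics/c23.png

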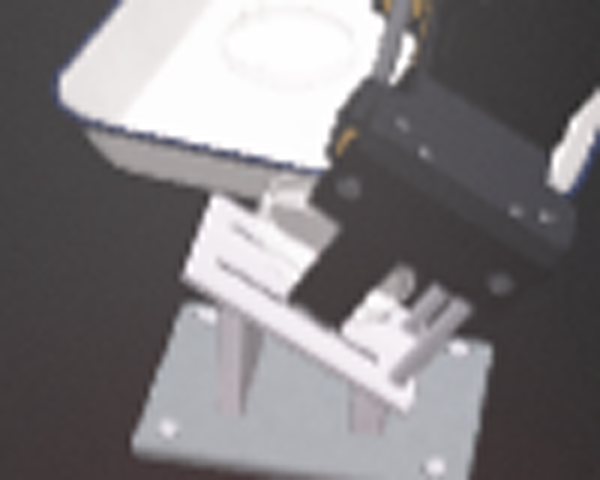

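play_rows(
  targets="0.93 0.04 -1.21 0 -0.022 0 0.1;0.93 0.04 -1.21 0 -0.022 0 0.1;0.93 0.04 -1.21 0 -0.022 0 0.1;0.93 0.04 -1.21 0 -0.022 0 0.1;0.4 2.2 -0.1 -0.003 -0.059 0.012 0.1;0.4 2.2 0 -0.003 -0.059 0.012 0.1;0.4 2.2 0.17 -0.003 -0.059 0.012 0.1;0.4 2.2 0.17 -0.003 -0.059 0.012 0.1;0.3 2.2 0.17 -0.003 -0.059 0.012 0.1;1.1 3 0.5 -0.001 -0.035 0.02 0.1;1.1 3 0.5 -0.001 -0.035 0.02 0.1;1.1 3 0.5 -0.001 -0.035 0.015 0.1;0.7 1.5 0.5 0 -0.02 0.005 0.1;0 0 0 0 0 0 0.1",
)

```text
time: 35.08
position: [0.5131, -0.2196, 0.2876]
tool_rot: [3.14, 0.035, 0.021]
ft_force: [-0.4, 0.6, -0.5]
grip_width: 0.718
```

```bash
python3 - <<'E'
from h import *
pose();grab('wrist','w17');err(np.array([.515,-.235,.1865]),RT)
E
```

```text
t 35.08 p [ 0.5131 -0.2196  0.2876] z [ 0.013 -0.002 -1.   ] x [1.    0.022 0.013] g 0.718 F [-0.4  0.6 -0.5] grasp [ 0.5153 -0.2199  0.1237]
to go: cm [ 0.03  1.6  10.15] turn [ 0.0016 -0.0135  0.0143]
```

View pics/w17.png

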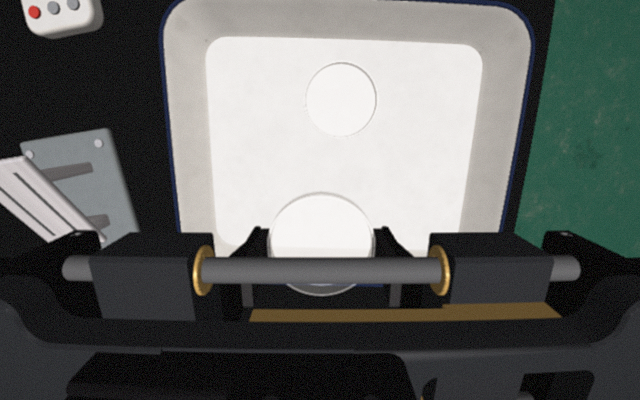

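play_rows(
  targets="0 0.5 2 0.001 -0.006 0.005 0.1;0.1 0.6 2.2 0.001 -0.005 0.005 0.1;0.1 0.4 2.2 0 -0.003 0.004 0.1;0 0.1 1.5 0 0 0 0.1;0 0 0.7 0 0 0 0.1;0 0 0.2 0 0 0 0.1",
)

```text
time: 35.88
position: [0.5143, -0.2328, 0.193]
tool_rot: [-3.139, -0.018, 0.005]
ft_force: [1.1, -0.2, -0.0]
grip_width: 0.723
```

```bash
python3 - <<'E'
from h import *
pose();err(np.array([.515,-.235,.1878]),RT)
E
```

```text
t 35.88 p [ 0.5143 -0.2328  0.193 ] z [-0.003  0.002 -1.   ] x [ 1.     0.011 -0.003] g 0.723 F [ 1.1 -0.2 -0. ] grasp [ 0.5138 -0.2324  0.029 ]
to go: cm [0.07 0.22 0.52] turn [-0.0024  0.0031  0.0026]
```

play_rows(
  targets="0 0 0.2 -0.002 0.003 0 0.1;0 0 0.13 0 0 0 0.1",
)

```text
time: 36.12
position: [0.5148, -0.2327, 0.1905]
tool_rot: [3.141, 0.019, 0.003]
ft_force: [-0.1, 0.7, 0.0]
grip_width: 0.721
```

play_rows(
  targets="0 0 0.1 0 0 0 0.1",
)

```text
time: 36.25
position: [0.515, -0.2327, 0.19]
tool_rot: [3.141, 0.019, 0.004]
ft_force: [-0.0, -0.7, 0.6]
grip_width: 0.725
```

play_rows(
  targets="0 0 0.12 0 0 0 0.1",
)

```text
time: 36.38
position: [0.5152, -0.2328, 0.1891]
tool_rot: [3.14, 0.019, 0.006]
ft_force: [0.5, 0.8, -0.5]
grip_width: 0.722
```

play_rows(
  targets="0 0 0.1 0 0 0 0.1",
)

```text
time: 36.5
position: [0.5153, -0.2328, 0.1882]
tool_rot: [3.14, 0.019, 0.006]
ft_force: [0.5, -0.2, -0.8]
grip_width: 0.723
```

play_rows(
  targets="0 0 0.08 0 0 0 0.1",
)

```text
time: 36.62
position: [0.5153, -0.2329, 0.1874]
tool_rot: [3.14, 0.019, 0.006]
ft_force: [-0.8, -0.7, -0.7]
grip_width: 0.718
```

play_rows(
  targets="0 0 0.08 0 0 0 0.1",
)

```text
time: 36.75
position: [0.5153, -0.2329, 0.1869]
tool_rot: [3.14, 0.019, 0.006]
ft_force: [-2.0, 0.6, 6.5]
grip_width: 0.718
```

Contact. Release and rise.

play_rows(
  targets="0 0 0 0 0 0 0.5;0 0 0 0 0 0 0.6;0 0 0 0 0 0 0.8;0 0 0 0 0 0 0.9;0 0 -0.6 0 0 0 0.95;0 0 -2 0 0 0 1;0 0 -3 0 0 0 1;0 0 -3 0 0 0 1;0 0 -3 0 0 0 1",
)

```text
time: 37.88
position: [0.5139, -0.2323, 0.3046]
tool_rot: [-3.141, -0.019, 0.001]
ft_force: [0.2, -0.4, 0.2]
grip_width: 1.0
```

```bash
python3 - <<'E'
from h import *
pose();grab('wrist','w18');grab('side','s18');grab('top','t18')
crop('s18',280,150,440,350,3,'c24')
E
```

```text
t 37.88 p [ 0.5139 -0.2323  0.3046] z [-0.001  0.001 -1.   ] x [ 1.     0.012 -0.001] g 1.0 F [ 0.2 -0.4  0.2] grasp [ 0.5138 -0.2322  0.1406]
```

View pics/w18.png

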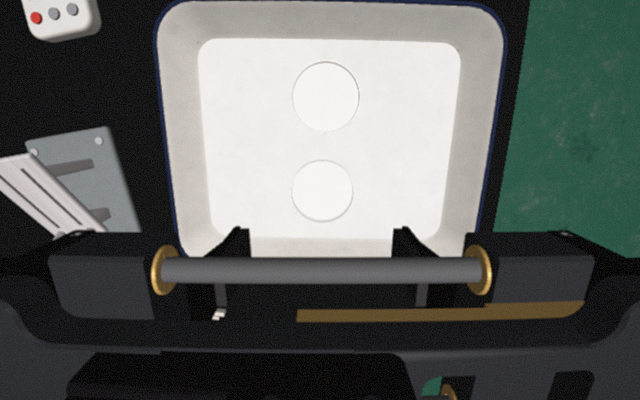

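View pics/c24.png

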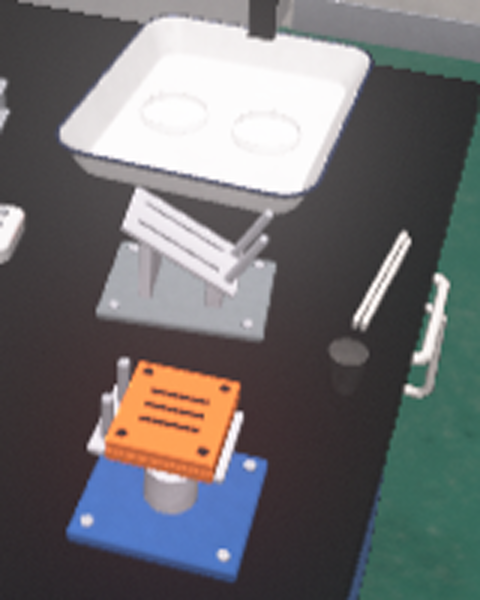

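View pics/t18.png

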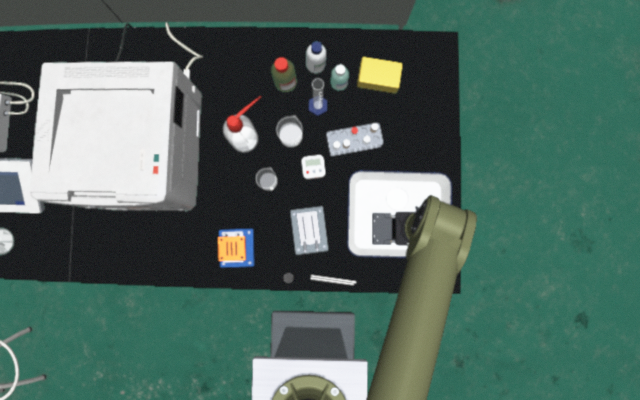

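```bash
python3 - <<'E'
from h import *
pose();print(np.abs(ctrl.get_state()['qd']).max())
print(ctrl.close_job())
E
```

```text
t 38.02 p [ 0.5147 -0.2326  0.3056] z [ 0.003 -0.001 -1.   ] x [1.    0.012 0.003] g 1.001 F [-0.6 -0.3 -0.2] grasp [ 0.5152 -0.2328  0.1416]
0.0445446214929022
the job is handed in; nothing more can be done
None
```

I unloaded the stack from the top down and handed the job in at about 38 s of the 72 s allowed. The order was spacer 1, dish 1, spacer 2, dish 2.

**Spacers:** Both lie flat on the riser's platform, one on the other. I pressed each against the two stops with about 5 N before letting go. In the wrist picture after its release, the upper plate's edges measured within about 0.5 mm of home. The lower plate, measured before the upper one covered it, was square to the riser within 0.1°. I did not push them again afterwards to confirm they touch the stops.

**Dishes:** Both stand right way up on the tray floor, about 90 mm apart. I lowered each one until it touched before releasing it.

**Last checks:** The final side, top and wrist pictures show the stand empty, the riser and tray as described, and the other bench things where they were. The gripper was open and well clear, touching nothing.

**What was less clean:**
- While setting down the first spacer I pushed the riser's platform about 2–3 mm lower, with up to 7.3 N. It stayed at that height.
- Joint 2 reached -0.301 rad while looking at the stack, right at its -0.3 limit. The controller held it there.
- The dishes gripped at 62.6 mm, not the stated 64 mm, but held firmly.

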